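# Ready the plate washer: cartridge in, plug cap cam-locked, plates loaded

### The job

Get the plate washer ready for a wash. Let the white filter cartridge slide down into the clear filter pot stem upwards, set the plug cap fully down into the coupler on top of the pot, then swing its two cam arms down together - not one after the other - until both lie flat against the coupler. Move every plate hanger from the drip rack into the washer tank, each standing fully home in a slot of its own, and leave the other things on the bench as they are.

Things in the scene. Friction and masses are not known exactly. Their poses are not given: they have to be found in the camera images.
- washer: plate washer with its filter pot, one unit fixed to the bench. Origin: underside centre of the tank, on the bench. Clear open tank 136 (x) x 176 (y) mm outside, 126 x 166 mm inside, floor 6 mm thick, rim 105 mm up, four slots side by side along y (see slot1). The pot stands beside it at x = 0, y = +133 mm on a foot 80 mm across
- slot1 (a point): slot 1 of the washer: point on the tank's inner floor midway between its rods, washer x = 0, y = -60 mm. A hanger's width lies along the washer's x, between pairs of upright 6 mm rods at x = +-50 mm with round tops 95 mm up; gap between rods 11 mm; the tank's end walls leave 4 mm at each end. Home: standing on the floor
- slot2 (a point): slot 2, like slot 1, at y = -20 mm
- slot3 (a point): slot 3, like slot 1, at y = +20 mm
- slot4 (a point): slot 4, like slot 1, at y = +60 mm
- pot_floor (a point): centre of the filter pot's inner floor, 12 mm above the bench. The pot is an upright clear tube, 48 mm outside, bore 37 mm, with a steel coupler at its top
- pot_mouth (a point): centre of the coupler's rim at the top of the pot, on the bore's axis, 142 mm above the bench
- cam_a (a joint): cam arm on the washer's +x side of the coupler: 0 rad locked, hanging straight down against it; 1.57 level, sticking out; at most 2.2. Stays as left; 0.06 N m turns it. Hinge along the washer's y, 27.5 mm from the pot axis, 12 mm below the rim. Locked, the arms measure 61 mm over their outer faces; below them the pot is at most 54 mm wide down to its foot
- cam_b (a joint): the other cam arm, mirror image on the washer's -x side, same values. On each hinge a cam lobe enters the plug's groove as the arm comes down; with the plug standing over 6 mm high an arm cannot shut, and with an arm shut the plug cannot go in
- cam_a_tip (a point): middle of the free end of arm a, 48 mm from its hinge; the arm is a brass bar 12 mm wide and 6 mm thick with a thin ring beyond its end that cannot be felt
- cam_b_tip (a point): the same for arm b
- plug: plug cap that closes the pot, standing on its nose. Origin: centre of the nose's underside. Nose 34 mm across, chamfered 4 mm; groove 25 mm across, z = 7 to 22 mm; flange 45 mm across, z = 28 to 33 mm; round black knob 24 mm across, z = 33 to 53 mm. 0.14 kg. Fully down, the flange lies on the rim, the origin 28 mm below the rim
- cartridge: filter cartridge, white pleated cylinder standing upright, 33 mm across, 80 mm high, foot chamfered 4 mm, round stem 14 mm across on top from z = 80 to 98 mm. 0.12 kg. Origin: centre of its underside. Sliding fit in the pot: let go upright in the mouth, it sinks to the floor by its weight; home, its stem ends 32 mm below the rim
- rack: drip rack fixed to the bench: steel tray 154 x 199 mm; hangers stand on it 8 mm above the bench. Origin: centre of its underside. Four slots at y = -66, -22, 22 and 66 mm, hangers' width along x, between 6 mm rods at x = +-50 mm that rise to 58 mm; gap 12 mm
- hanger1: plate hanger: upright glass plate in a steel frame, 118 (x) x 8 (y) x 92 mm (z), with a grip tab on top 44 (x) x 10 mm (y), z = 92 to 126 mm, centred. 0.18 kg. Origin: centre of its underside. Starts upright in a slot of the rack; may go either way round. None if absent (two to four are there)
- hanger2: plate hanger, the same as hanger1; None if absent
- hanger3: plate hanger, the same as hanger1; None if absent
- hanger4: plate hanger, the same as hanger1; None if absent
- bottle_a: amber chemical bottle, 48 mm wide, 105 mm high, bystander
- bottle_b: amber chemical bottle, 44 mm wide, 90 mm high, bystander
- beaker: clear plastic beaker, 68 mm wide, 85 mm high, bystander
- tongs: wooden print tongs lying down, 190 x 40 x 11 mm, bystander
Things that resemble listed ones, but are neither listed nor needed, are in the scene too. What is meant by the plug is not red or turquoise, and is the smaller of those in its own colour.

How it is judged (in metres and radians):
On the way, in this order (a step that is already met when the one before it is completed fails the run):
1. the cartridge stands on the floor of the filter pot (horizontal distance between cartridge and pot_floor below 0.004 m and z of cartridge in the frame of pot_floor between -0.004 and 0.004 m and angle between cartridge's own z axis and vertical below 0.1 rad), for 0.3 s.
2. the plug cap is fully down in the coupler over the cartridge (all of step 1 and horizontal distance between plug and pot_mouth below 0.004 m and z of plug in the frame of pot_mouth below -0.0255 m and angle between plug's own z axis and vertical below 0.1 rad), for 0.3 s.
3. both cam arms are down against the coupler (all of step 2 and value of joint each of cam_a, cam_b below 0.15 rad), for 0.3 s.
At the end, for the whole second after the job is handed in: Cartridge upright on the pot floor and plug fully down in the coupler (each within 4 mm sideways and 2.5 to 4 mm in height), both cam arms under 0.15 rad, every hanger present upright and at rest in its own slot, its underside centre within 8 mm of the slot point (all of step 3 and (distance between hanger1 and slot1 below 0.008 m or distance between hanger1 and slot2 below 0.008 m or distance between hanger1 and slot3 below 0.008 m or distance between hanger1 and slot4 below 0.008 m) and angle between each of hanger1, hanger2, hanger3, hanger4's own z axis and vertical below 0.08 rad and angle between the y axis of each of hanger1, hanger2, hanger3, hanger4 and the y axis of washer, either way round below 0.1 rad and linear speed of each of hanger1, hanger2, hanger3, hanger4 below 0.02 m/s and (distance between hanger2 and slot1 below 0.008 m or distance between hanger2 and slot2 below 0.008 m or distance between hanger2 and slot3 below 0.008 m or distance between hanger2 and slot4 below 0.008 m) and (distance between hanger3 and slot1 below 0.008 m or distance between hanger3 and slot2 below 0.008 m or distance between hanger3 and slot3 below 0.008 m or distance between hanger3 and slot4 below 0.008 m) and (distance between hanger4 and slot1 below 0.008 m or distance between hanger4 and slot2 below 0.008 m or distance between hanger4 and slot3 below 0.008 m or distance between hanger4 and slot4 below 0.008 m)); the robot touches nothing.
It fails at once if one cam arm is shut (under 0.4 rad) while the other is still out (over 1.1 rad): the two must come down together ((value of joint cam_a below 0.4 rad and value of joint cam_b above 1.1 rad) or (value of joint cam_b below 0.4 rad and value of joint cam_a above 1.1 rad)).
It fails at once if a bottle or the beaker is knocked over (more than 0.6 rad), or one of them or the tongs is pushed more than 60 mm (angle between any of bottle_a, bottle_b, beaker's own z axis and vertical above 0.6 rad or distance of any of bottle_a, bottle_b, beaker, tongs from where it was at the start of the episode above 0.06 m).
Of hanger1, hanger2, hanger3, hanger4 only 2 to 4 are there at a start; the rules pass over those that are not, and their reading is None.
At some moment in a run one of plug, cartridge may be knocked a few centimetres aside while the robot is not near it.
It also fails if it takes over 210 s, if anything falls off the work surface, if the arm or the gripper's body presses on something with over 40 N, if the wrist force passes 120 N, or if a joint passes its speed limit or range.

### The arm

A 6-joint arm with a two-finger parallel gripper is mounted at the origin on the work surface. World frame = base frame: x ahead of the robot, y to its left, z up, the work surface at z = 0. Lengths are in mm, angles in rad, forces in N, time in s.
With the tool pointing down it reaches from about 350 to 775 mm from the base axis. Payload 7.3 kg.
Tool frame: the origin (TCP) lies between the finger pads; the fingertips stand 8 mm ahead of it and the grasp point (between the pads) lies 11 mm behind it; y points along the fingers, z is the direction in which the jaws open and shut, and the axes are right-handed (so a half turn about y gives the same grasp; the last joint's range is limited). The gripper opens to 92 mm and grips with 3 to 60 N. Pads are 19 mm wide; open, the fingers measure 130 mm over their backs; the gripper's body (75 mm by 190 mm) begins 47 mm behind the grasp point.
Start: joints at [0.991, 0.342, 1.524, -0, 1.275, -0.146], TCP at [220.659, 476.4, 204.641] pointing down, gripper open.
Joint ranges: [-2.53, 2.53], [-0.77, 2.02], [0.04, 2.7], [-1, 4.14], [0.28, 2.66], [-3.11, 3.11]. Speed limits (rad/s): [2.57, 2.57, 3.14, 3.14, 3.14, 3.14].

### API

Orientations are given as [roll, pitch, yaw] about the fixed x, y, z axes, in that order (R = Rz(yaw) Ry(pitch) Rx(roll)).
In Python, from plant import bot, vision, job gives the robot as it stands. The module is installed in compiled form; this text tells all that it offers.
- The arm moves only by the tool arm_command, never from a script. Its argument "deltas" is a list of rows, each a list of 4 numbers: the shift along the tool's x, y, z in m, then the turn about the tool's y in degrees. In form: [[x, y, z, twist], ...]. A call has 1 to 5 rows; each row shifts and turns the commanded pose from where the row before left it, along the tool's axes as they then stand; what a row does not reach is not made up. A row lasts 1/10 s, in which the tool goes at most 50 mm and 8.59 degrees, less where a joint would pass 70% of its speed; a pose out of reach is approached as far as the arm can. A call is refused whole if a number of a shift passes 0.05 or a number of a turn 8.59, either way. A call with a gripper value outside its range is refused whole. "claw" is the closure in counts, from 0 (fully open) to 255 (shut), set as the call begins (left out, the last holds). The fingers move at their own pace and stop on an object; the grip force is fixed at half the most. Time passes only in rows, so rows that do not move let the fingers close. It gives the time, the measured TCP pose, the force and the opening at its end, in the units of the state.
- bot.get_obs(): the state, without advancing time (a new reading comes with each control period).
- vision.capture(name): name is "side" or "top"; returns a dict with "img" (400x640x3 uint8, red, green, blue), "camera_matrix" (3x3 intrinsics, pixels), "dist_coeffs" ([k1, k2, p1, p2, k3] as OpenCV has them; the pictures are not rectified), "world_to_cam" (4x4, takes a point from world to camera coordinates). Camera axes: x right, y down, z forward; pixel columns grow to the right and rows downward; lengths in mm; the calibration is good to about 2 mm. A picture is of the moment at which its call begins. There is no depth.
- job.close_job(): hands the job in, once; it reports no verdict.
Trained networks look in a picture, given as the dict that the camera call returned (one of the last four; its "shot" number tells which), for a name from the list of things; names that differ only in an ending like _2 or _b are one class to them, and where a whole thing is asked for, a point or a joint stands for the part that bears it (a point fixed in the world has none). Each returns a list of dicts, best first, with "confidence" (0 to 1); they miss things now and then, are a little off and sometimes report something else, mostly with a low value. They report only what shows in the picture. A call takes as long as a camera call. They do not tell look-alikes from the thing itself.
- vision.find_in(picture, name): "xyz" ([x, y, z] in mm, in the coordinates of the camera as it stood for that picture, good to about 4 mm: the middle of the surface that is visible of it).
- vision.regions_of(picture, name): "mask" (400x640 bool, what is visible of it).
The state is a dict: "time": time; "joint_positions": joint angles; "dq": joint speeds; "tau": joint torques, N m; "tool_pos": TCP position; "tcp_rot": TCP orientation; "contact_force": force on the tool from outside, world axes, zero at the start; "moment": the same for the moment, N m; "grip_width": finger opening in mm.
Only numpy, scipy, OpenCV 4.12 (cv2) and the standard library are available. Lean on these libraries where they do the work, as an engineer would, in place of code of your own. Each camera call takes 0.05 s, during which the arm holds its last target. There are 200 camera calls.

## Working session

There is one attempt and no reset: what is moved stays moved. The work goes in short steps, Python scripts to look and compute and a tool call to move; the robot and the scene stay as the last step left them, time stands still between calls to the robot, and variables do not carry over. Pictures are saved under pics/ and viewed, about 12 in all and at most 16, crops included, and the job is handed in when it is done.

Besides the shell and the picture viewer there is one more tool, called as a command line: name --pt "numbers of a row" for each row, then --argument value for the rest. arm_command: Moves the arm, as the interface text tells. Its arguments: {"type":"object","properties":{"deltas":{"type":"array","items":{"type":"array","items":{"type":"number"}}},"claw":{"type":"number"}},"required":["deltas"]}

```bash
mkdir -p pics; cat > h.py <<'E'
import numpy as np, cv2
from plant import bot, vision, job
from scipy.spatial.transform import Rotation as R
def cap(n):
    return vision.capture(n)
def save(p,f,crop=None,scale=1):
    im=p["img"][:,:,::-1]
    if crop: im=im[crop[1]:crop[3],crop[0]:crop[2]]
    if scale!=1: im=cv2.resize(im,None,fx=scale,fy=scale,interpolation=cv2.INTER_CUBIC)
    cv2.imwrite("pics/"+f,im)
def c2w(p,x):
    return (np.linalg.inv(p["world_to_cam"])@np.r_[x,1])[:3]
def proj(p,X):
    T=np.array(p["world_to_cam"]); X=np.atleast_2d(np.array(X,float))
    return cv2.projectPoints(X,cv2.Rodrigues(T[:3,:3])[0],T[:3,3],np.array(p["camera_matrix"]),np.array(p["dist_coeffs"]))[0][:,0]
def atz(p,uv,z):
    n=cv2.undistortPoints(np.array([[uv]],float),np.array(p["camera_matrix"]),np.array(p["dist_coeffs"]))[0,0]
    Ti=np.linalg.inv(p["world_to_cam"]); o=Ti[:3,3]; d=Ti[:3,:3]@np.r_[n,1]
    return o+d*(z-o[2])/d[2]
E
cat > a.py <<'E'
from h import *
s=bot.get_obs(); print({k:np.round(v,3) for k,v in s.items()})
for c in("top","side"):
    p=cap(c); save(p,c+"0.png")
    T=np.linalg.inv(p["world_to_cam"]); print(c,"pos",T[:3,3].round(),"fwd",T[:3,2].round(2),"right",T[:3,0].round(2))
    for n in("washer","cam_a","plug","cartridge","rack","hanger1","bottle_a","beaker","tongs"):
        for d in vision.find_in(p,n):
            if d["confidence"]<.25: continue
            X=c2w(p,d["xyz"]); print(n,round(d["confidence"],2),X.round(),proj(p,X)[0].round())
E
python3 a.py
```

```text
{'time': np.float64(0.0), 'joint_positions': array([ 0.991,  0.343,  1.525,  0.   ,  1.275, -0.146]), 'dq': array([ 0.001, -0.001,  0.   , -0.001,  0.001,  0.001]), 'tau': array([ 1.0000e-03, -4.3124e+01, -2.4422e+01,  7.2000e-02,  5.6000e-02,
       -0.0000e+00]), 'tool_pos': array([220.405, 476.013, 203.929]), 'tcp_rot': array([-1.572,  0.   , -0.434]), 'contact_force': array([-0.474,  0.069,  0.605]), 'moment': array([-0.027,  0.016, -0.013]), 'grip_width': np.float64(91.857)}
top pos [ 442.   31. 1211.] fwd [ 0.1  -0.01 -1.  ] right [ 0.01 -1.    0.01]
washer 0.77 [552. 317.  38.] [216. 201.]
cam_a 0.67 [607. 411. 135.] [175. 177.]
cam_a 0.4 [502. 416. 135.] [171. 215.]
plug 0.78 [503. 102.  46.] [290. 218.]
plug 0.7 [439.  21.  35.] [317. 241.]
plug 0.66 [403. 137.  47.] [277. 253.]
plug 0.59 [538.   6.  32.] [323. 207.]
rack 0.58 [ 491. -254.    7.] [409. 224.]
rack 0.52 [ 491. -206.   72.] [398. 223.]
hanger1 0.69 [ 493. -206.   73.] [398. 223.]
hanger1 0.59 [ 488. -164.   79.] [383. 224.]
bottle_a 0.66 [ 680. -101.   72.] [361. 157.]
bottle_a 0.52 [685.  16.  61.] [320. 156.]
tongs 0.61 [387.  -1.   8.] [325. 259.]
side pos [   4. -533.  784.] fwd [ 0.55  0.53 -0.65] right [ 0.69 -0.72 -0.  ]
washer 0.85 [549. 296.  72.] [242. 173.]
plug 0.94 [499.  92.  47.] [278. 223.]
plug 0.75 [436.  12.  31.] [281. 257.]
plug 0.67 [392. 126.  45.] [236. 238.]
plug 0.58 [530.   4.  29.] [311. 238.]
cartridge 0.82 [612. -13.  57.] [338. 217.]
rack 0.89 [ 480. -261.    8.] [383. 319.]
hanger1 0.96 [ 484. -169.   82.] [353. 272.]
hanger1 0.74 [ 487. -212.   75.] [369. 284.]
hanger1 0.65 [613. 406. 133.] [233. 131.]
bottle_a 0.72 [685.   3.  54.] [352. 202.]
beaker 0.73 [691. 119.  60.] [322. 181.]
tongs 0.8 [385.   3.   5.] [268. 278.]
tongs 0.27 [551. 291.  77.] [243. 172.]
```

```bash
python3 - <<'E'
import cv2
a=cv2.imread("pics/top0.png")[110:310,120:480]; b=cv2.imread("pics/side0.png")[90:370,160:480]
cv2.imwrite("pics/top0c.png",cv2.resize(a,None,fx=2.2,fy=2.2,interpolation=cv2.INTER_CUBIC))
cv2.imwrite("pics/side0c.png",cv2.resize(b,None,fx=2.1,fy=2.1,interpolation=cv2.INTER_CUBIC))
E
```

```text
(no output)
```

View pics/top0c.png

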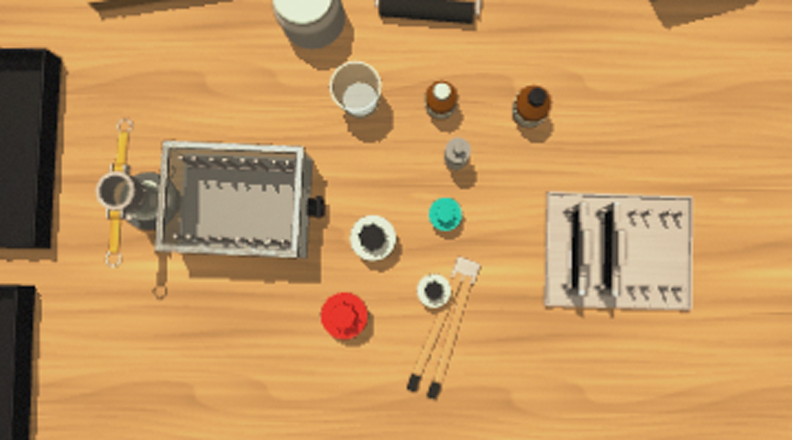

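View pics/side0c.png

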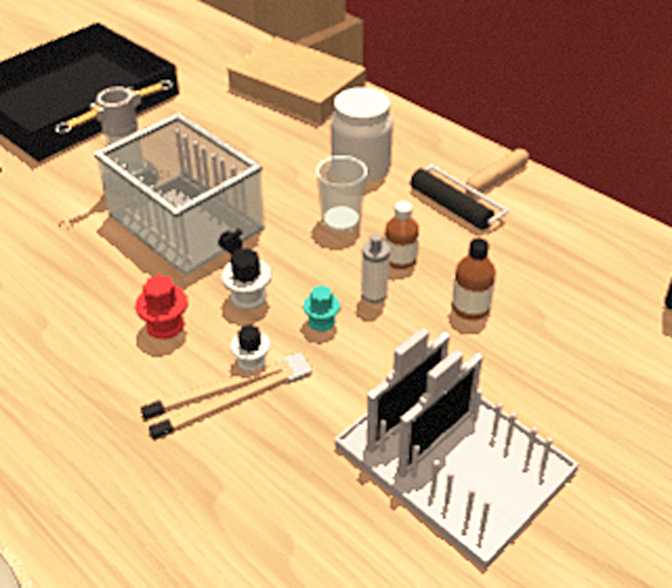

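The plug candidates (top view, full-frame pixels) are the small white one with a black knob at (317,241), a larger one of the same colour at (290,218), a red one at (277,253) and a turquoise one at (323,207). The small white one at (317,241) fits the description. The cartridge is the grey-white cylinder near (328,180). There are two hangers, and both cam arms stick out. I'll take enlarged crops to confirm the plug and to get washer and rack poses.

```bash
python3 - <<'E'
import cv2,numpy as np
t=cv2.imread("pics/top0.png"); s=cv2.imread("pics/side0.png")
def c(im,x,y,w,h,k):
    o=cv2.resize(im[y:y+h,x:x+w],None,fx=k,fy=k,interpolation=cv2.INTER_CUBIC)
    for i in range(0,w,10):
        cv2.line(o,(i*k,0),(i*k,8 if i%50 else 20),(0,0,255),1)
    for i in range(0,h,10):
        cv2.line(o,(0,i*k),(8 if i%50 else 20,i*k),(0,0,255),1)
    return o
a=c(t,160,160,115,95,5); b=c(t,265,190,40+30,60,3)
im=np.full((600,800,3),255,np.uint8); im[:475,:575]=a
p=c(t,270,170,70,90,3); im[:270,580:790]=p
q=c(t,365,190,70,65,3); im[280:475,580:790]=q
cv2.imwrite("pics/z1.png",im)
im=np.full((600,800,3),255,np.uint8); a=c(s,185,115,110,110,5); im[:550,:550]=a
p=c(s,255,195,48,60,5)[:,:240]; im[:300,555:795]=p
q=c(s,320,240,80,95,3); im[310:595,555:795]=q
cv2.imwrite("pics/z2.png",im)
E
```

```text
(no output)
```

View pics/z1.png

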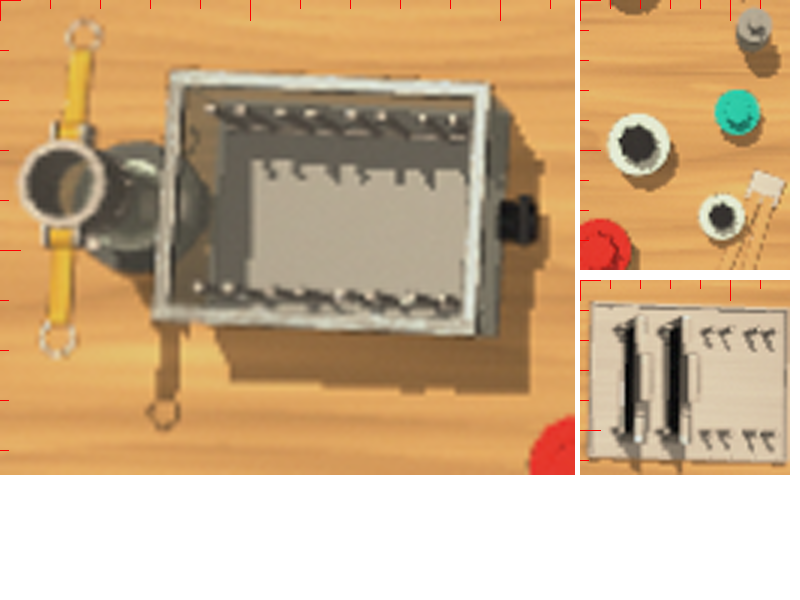

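View pics/z2.png

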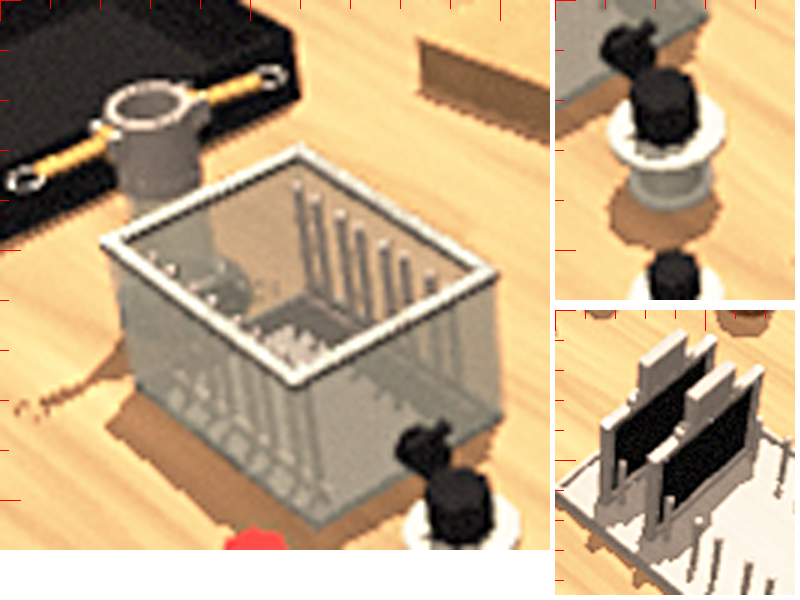

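The crops confirm the plug: the small white/black-knobbed one is clearly smaller than the one at (290,218), and it sits away from the red and turquoise ones. Two hangers stand in the two left rack slots. The tank corners and coupler ring are readable. Next I fit the poses.

```bash
cat > fit.py <<'E'
from h import *
from scipy.optimize import least_squares
P={c:cap(c) for c in("top","side")}
def fit(obs,x0,fixed):
    def X(p,l): return [p[0]+np.cos(p[2])*l[0]-np.sin(p[2])*l[1],p[1]+np.sin(p[2])*l[0]+np.cos(p[2])*l[1],l[2]]
    def r(p): return np.concatenate([proj(P[c],X(p,l))[0]-uv for c,uv,l in obs])
    s=least_squares(r,x0,loss="soft_l1"); print(s.x.round(3)); print(r(s.x).reshape(-1,2).round(1).tolist()); return s.x
z1=lambda u,v:np.array([u/5+160,v/5+160]); z2=lambda u,v:np.array([u/5+185,v/5+115])
a,b=68,88
W=[("top",z1(169,71),(a,b,105)),("top",z1(493,84),(a,-b,105)),("top",z1(477,334),(-a,-b,105)),("top",z1(153,319),(-a,b,105)),("top",z1(63,184),(0,133,142)),
("side",z2(151,104),(0,133,142)),("side",z2(100,239),(-a,b,105)),("side",z2(294,385),(-a,-b,105)),("side",z2(497,272),(a,-b,105)),("side",z2(299,147),(a,b,105)),("side",z2(320,527),(-a,-b,0)),("side",z2(500,418),(a,-b,0))]
w=fit(W,[550,290,0],0)
M=lambda l:[w[0]+np.cos(w[2])*l[0]-np.sin(w[2])*l[1],w[1]+np.sin(w[2])*l[0]+np.cos(w[2])*l[1]]
print("pot",M((0,133)),"slots",[np.round(M((0,y)),1).tolist() for y in(-60,-20,20,60)])
r1=lambda u,v:np.array([(u-580)/3+365,(v-280)/3+190]); r2=lambda u,v:np.array([(u-555)/3+320,(v-310)/3+240])
a,b=77,99.5
K=[("top",r1(591,302),(a,b,6)),("top",r1(787,311),(a,-b,6)),("top",r1(785,466),(-a,-b,6)),("top",r1(588,458),(-a,b,6))]
k=fit(K,[490,-230,0],0)
M=lambda l:[k[0]+np.cos(k[2])*l[0]-np.sin(k[2])*l[1],k[1]+np.sin(k[2])*l[0]+np.cos(k[2])*l[1]]
print("tabs",M((0,66)),M((0,22)), "pix",[proj(P[c],[*M((x,y)),134])[0].round(1).tolist() for c in P for y in(66,22) for x in(-22,22)])
# round things from masks: fit silhouette of stacked circles
def cyl(x,y,prof):
    t=np.linspace(0,2*np.pi,40); return np.concatenate([np.c_[x+r*np.cos(t),y+r*np.sin(t),np.full(40,z)] for r,z in prof])
prof={"plug":[(17,0),(17,7),(22.5,28),(22.5,33),(12,53)],"cartridge":[(16.5,0),(16.5,80),(7,98)]}
for n,x0 in(("plug",(439,21)),("cartridge",(612,-13))):
    m={}
    for c in P:
        for d in vision.regions_of(P[c],n):
            v,u=np.nonzero(d["mask"]); e=proj(P[c],[*x0,40])[0]
            if len(u) and np.hypot(u.mean()-e[0],v.mean()-e[1])<10: m[c]=(u.min(),u.max()+0,v.min(),v.max());break
    def r(p):
        o=[]
        for c in m:
            q=proj(P[c],cyl(*p,prof[n])); o+= [q[:,0].min()-m[c][0]+.5,q[:,0].max()-m[c][1]-.5,q[:,1].min()-m[c][2]+.5,q[:,1].max()-m[c][3]-.5]
        return np.array(o)
    if m:
        s=least_squares(r,x0,diff_step=1e-3); print(n,m.keys(),s.x.round(1),r(s.x).round(1))
E
python3 fit.py
```

```text
[ 5.48873e+02  2.78221e+02 -2.90000e-02]
[[1.1, 0.2], [-0.9, -0.0], [-0.3, -0.8], [1.0, -0.6], [0.1, -0.2], [-0.8, 0.3], [0.0, 0.1], [-0.3, -0.7], [-0.3, -0.3], [-0.1, -0.3], [-0.9, 1.3], [1.2, 0.3]]
pot [np.float64(552.7358224178878), np.float64(411.16538657014235)] slots [[547.1, 218.2], [548.3, 258.2], [549.5, 298.2], [550.6, 338.2]]
[ 4.89989e+02 -2.30073e+02 -3.00000e-02]
[[0.2, 0.4], [0.1, 0.1], [-0.1, -0.4], [-0.3, -0.1]]
tabs [np.float64(491.9892013267026), np.float64(-164.1030004110135)] [np.float64(490.65567202559004), np.float64(-208.08278780935225)] pix [[386.8, 230.1], [387.2, 213.7], [403.1, 230.7], [403.4, 214.3], [347.9, 257.5], [362.1, 246.5], [364.2, 269.2], [378.4, 257.6]]
plug dict_keys(['top', 'side']) [437.   23.3] [-0.7 -0.2 -0.5 -1.  -0.1 -0.1 -0.6  2.5]
cartridge dict_keys(['top', 'side']) [620.   -6.1] [-1.1  1.  -2.3  0.9 -0.8 -0.1 -1.1  2.5]
```

arm_command --pt "0 0 0 -7.75" --pt "0 0 0 -7.75" --pt "0 0 0 -7.7" --claw 60

```text
time: 1.6
tool_pos: [220.7, 476.4, 204.6]
tcp_rot: [-1.571, -0.0, -0.023]
contact_force: [0.7, -0.1, -0.2]
grip_width: 72.7
```

arm_command --pt "0.03 0 -0.034 0" --pt "0.03 0 -0.034 0" --pt "0.03 0 -0.034 0" --pt "0.03 0 -0.034 0" --pt "0.03 0 -0.034 0"

```text
time: 2.1
tool_pos: [366.6, 300.7, 204.8]
tcp_rot: [-1.57, -0.001, -0.029]
contact_force: [0.4, 0.1, -0.1]
grip_width: 70.2
```

arm_command --pt "0.03 0 -0.034 0" --pt "0.03 0 -0.034 0" --pt "0.03 0 -0.034 0" --pt "0.03 0 -0.034 0" --pt "0.03 0 -0.034 0"

```text
time: 2.6
tool_pos: [511.7, 126.2, 204.8]
tcp_rot: [-1.571, -0.0, -0.029]
contact_force: [-0.4, 0.1, -0.4]
grip_width: 69.9
```

arm_command --pt "0.03 0 -0.034 0" --pt "0.03 0 -0.034 0" --pt "0.03 0 -0.034 0" --pt "0.02 0 -0.028 0" --pt "0 0 0 0"

```text
time: 3.1
tool_pos: [618.7, -9.4, 203.6]
tcp_rot: [-1.572, -0.0, -0.033]
contact_force: [-0.4, 0.9, -1.2]
grip_width: 70.3
```

arm_command --pt "0.0013 0 0.0034 0" --pt "0 0 0 -7.8" --pt "0 0 0 -7.8" --pt "0 0 0 -7.8" --pt "0 0 0 -7.8" --claw 100

```text
time: 3.6
tool_pos: [617.6, 0.1, 205.0]
tcp_rot: [-1.57, -0.0, 0.523]
contact_force: [0.9, 0.2, 0.4]
grip_width: 55.9
```

arm_command --pt "0 0 0 -7.8" --pt "0 0 0 -7.7" --pt "0 0.035 0 0" --pt "0 0.035 0 0" --pt "0 0 0 0"

```text
time: 4.1
tool_pos: [614.6, 0.3, 130.3]
tcp_rot: [-1.563, 0.006, 0.788]
contact_force: [-0.8, 0.3, -0.2]
grip_width: 55.7
```

```bash
python3 - <<'E'
from h import *
t=cap("top");s=cap("side"); 
im=np.full((480,800,3),255,np.uint8)
im[:480,:390]=cv2.resize(t["img"][120:280,260:390,::-1],None,fx=3,fy=3)
im[:480,400:790]=cv2.resize(s["img"][120:280,270:400,::-1],None,fx=3,fy=3)
cv2.imwrite("pics/g1.png",im)
E
```

```text
(no output)
```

View pics/g1.png

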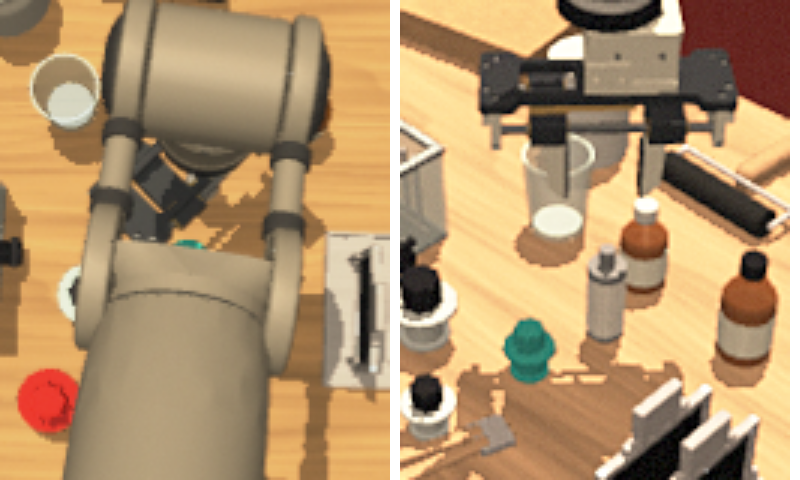

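The picture shows the open fingers above and a little behind the cartridge. The bottles are clear. I'll read the settled pose before descending.

```bash
python3 -c "
from h import *
s=bot.get_obs();print(s['time'],s['tool_pos'].round(1),s['tcp_rot'].round(3),s['joint_positions'].round(3))"
```

```text
4.2 [ 6.181e+02 -6.000e-01  1.353e+02] [-1.57   0.     0.788] [-0.125  0.569  1.352  0.     1.221 -2.484]
```

arm_command --pt "0 0 0 0" --pt "0 0 0 0"

```text
time: 4.4
tool_pos: [619.4, -1.7, 136.8]
tcp_rot: [-1.574, -0.002, 0.787]
contact_force: [-0.2, 0.9, 0.5]
grip_width: 55.9
```

arm_command --pt "-0.0026 0 -0.0035 0" --pt "0 0.026 0 0" --pt "0 0.026 0 0" --pt "0 0.026 0 0" --pt "0 0 0 0"

```text
time: 4.9
tool_pos: [616.7, -6.3, 53.7]
tcp_rot: [-1.566, 0.004, 0.786]
contact_force: [-0.9, 0.5, -0.2]
grip_width: 55.7
```

arm_command --pt "0 0 0 0" --pt "0 0 0 0" --pt "0 0 0 0" --pt "0 0 0 0" --pt "0 0 0 0" --claw 255

```text
time: 5.4
tool_pos: [619.6, -5.7, 58.5]
tcp_rot: [-1.572, -0.002, 0.786]
contact_force: [-3.9, 3.3, 7.4]
grip_width: 20.2
```

arm_command --pt "0 0 0 0" --pt "0 0 0 0" --pt "0 0 0 0" --pt "0 0 0 0" --claw 100

```text
time: 5.8
tool_pos: [619.0, -6.2, 56.9]
tcp_rot: [-1.571, -0.0, 0.786]
contact_force: [0.1, 1.3, 2.5]
grip_width: 48.3
```

The grip closed to 20 mm, narrower than the 33 mm cartridge, so I'm looking.

```bash
python3 - <<'E'
from h import *
s=cap("side"); t=cap("top"); print(bot.get_obs()['grip_width'])
for p in(s,t):
  for d in vision.find_in(p,"cartridge"): print(d["confidence"],c2w(p,d["xyz"]).round(1),proj(p,c2w(p,d["xyz"]))[0])
cv2.imwrite("pics/g2.png",cv2.resize(s["img"][150:270,270:420,::-1],None,fx=5,fy=5,interpolation=cv2.INTER_CUBIC))
E
```

```text
54.08054933399854
0.69 [607.8 -10.6  57.5] [336.66738719 217.48151864]
0.27 [553.  314.6  34.2] [217.66149882 200.78452599]
```

View pics/g2.png

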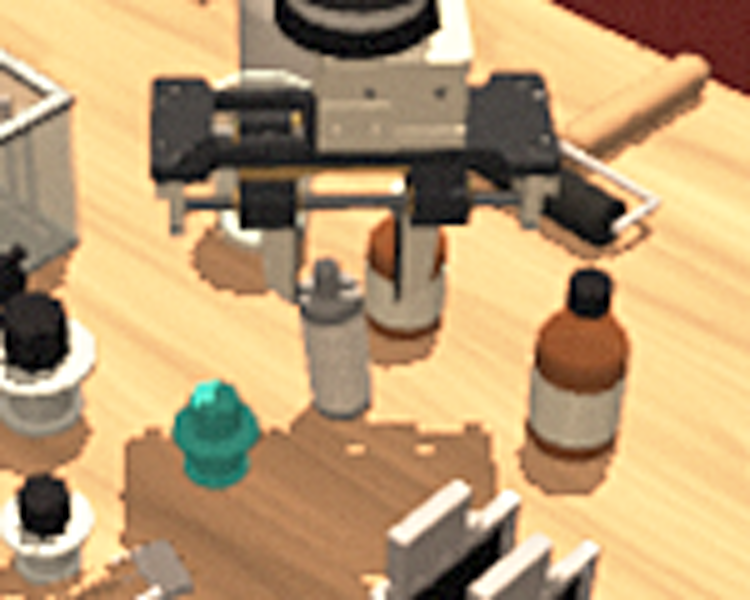

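```bash
python3 - <<'E'
from h import *
s=cap("side")
print("foot front",atz(s,(338.2,233.3),0),"stemtop",atz(s,(335.2,203),98), "body top", atz(s,(336.2,209),80))
f=np.linalg.inv(s["world_to_cam"])[:2,3]; d=np.array([612,-10])-f; print("dir",d/np.linalg.norm(d))
print("tcp pix",proj(s,[619.3,-6,50]), proj(s,[600,-15,0])[0])
import cv2
t=cv2.imread("pics/top0.png")[160:200,310:345]; 
cv2.imwrite("pics/c0.png",cv2.resize(t,None,fx=14,fy=14,interpolation=cv2.INTER_CUBIC))
E
```

```text
foot front [612.72272284 -13.30912625   0.        ] stemtop [611.10480945  -1.40541968  98.        ] body top [611.60981041  -4.83380043  80.        ]
dir [0.75830643 0.65189827]
tcp pix [[338.29297194 216.60736019]] [335.40858164 236.10504677]
```

View pics/c0.png

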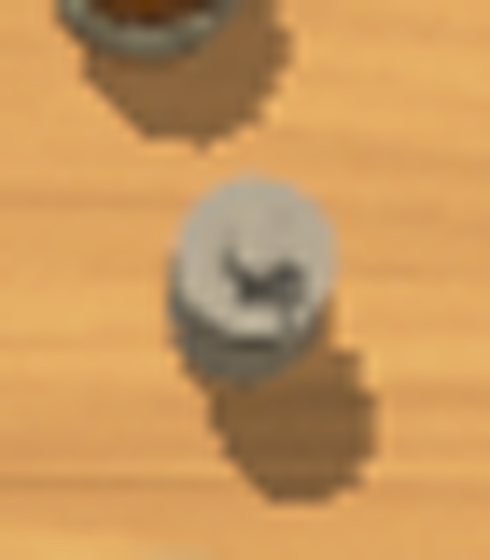

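```bash
python3 - <<'E'
from h import *
s=cap("side");t=cap("top")
print(bot.get_obs()['tool_pos'].round(1))
for q in([644,-31,49],[594.5,19,49]): print(proj(s,q)[0].round(1))
print("top body top",atz(t,(328.4,178.3),80), "f",np.array(t["camera_matrix"]).round(1).tolist())
e=[proj(t,[612+dx,-10+dy,80])[0] for dx,dy in((16.5,0),(-16.5,0),(0,16.5),(0,-16.5))]; print(np.round(e,1))
for X in([612,-8],[620,-6],[606,-16],[612,-12]):
  print(X,"stem",proj(s,[*X,98])[0].round(1),"top",proj(s,[*X,80])[0].round(1),"footfront",proj(s,[X[0]-12.5,X[1]-10.8,0])[0].round(1),"T",proj(t,[*X,80])[0].round(1))
E
```

```text
[618.8  -6.2  56.3]
[352.  216.7]
[324.5 217.1]
top body top [616.08413874  -8.08339379  80.        ] f [[404.4, 0.0, 319.2], [0.0, 404.4, 200.4], [0.0, 0.0, 1.0]]
[[329.1 174. ]
 [329.  185.5]
 [323.2 179.7]
 [334.9 179.8]]
[612, -8] stem [337.4 204. ] top [337.2 209.5] footfront [336.4 236.9] T [328.4 179.7]
[620, -6] stem [339.  202.1] top [338.8 207.6] footfront [337.9 235. ] T [327.7 176.9]
[606, -16] stem [338.2 206.6] top [338.  212.1] footfront [337.1 239.6] T [331.2 181.9]
[612, -12] stem [338.6 204.8] top [338.4 210.2] footfront [337.5 237.7] T [329.8 179.7]
```

```bash
python3 - <<'E'
from h import *
s=cap("side"); t=cap("top")
print("g1 pred (obs 325.7,185 / 351.7,185)",[proj(s,q)[0].round(1).tolist() for q in([592,25,127],[645,-28,127])])
im=np.full((600,790,3),255,np.uint8)
im[:,:450]=cv2.resize(s["img"][165:245,310:370,::-1],(450,600),interpolation=cv2.INTER_CUBIC)
im[:375,460:785]=cv2.resize(t["img"][140:215,295:360,::-1],(325,375),interpolation=cv2.INTER_CUBIC)
cv2.imwrite("pics/g3.png",im)
E
```

```text
g1 pred (obs 325.7,185 / 351.7,185) [[322.2, 192.8], [352.8, 192.3]]
```

View pics/g3.png

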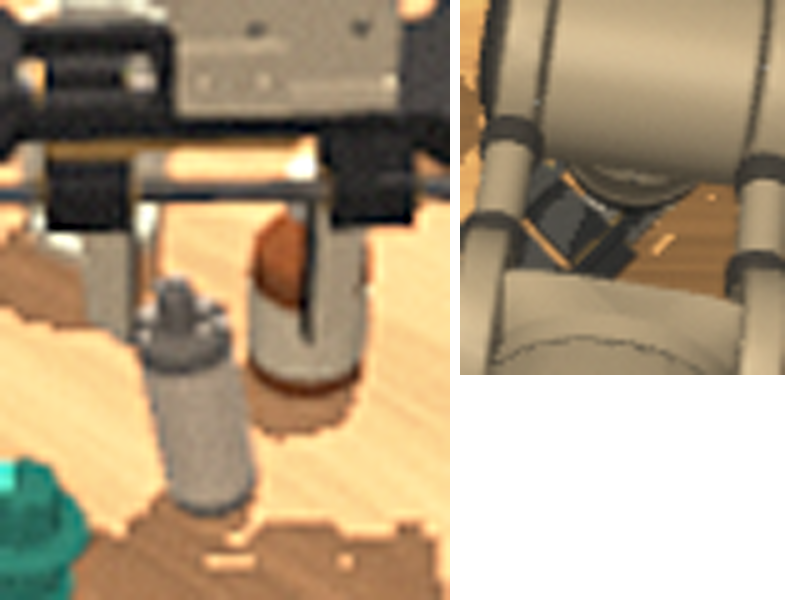

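The cartridge now leans slightly to the left against the left finger. The fingertips appear about 6 px higher than predicted. I'll lift clear and look again.

arm_command --pt "0 -0.02 0 0" --pt "0 -0.02 0 0" --pt "0 -0.03 0 0" --pt "0 -0.03 0 0" --pt "0 0 0 0"

```text
time: 6.75
tool_pos: [621.4, -6.5, 161.3]
tcp_rot: [-1.577, -0.005, 0.786]
contact_force: [1.0, 0.4, 0.6]
grip_width: 55.9
```

```bash
python3 - <<'E'
from h import *
s=cap("side"); t=cap("top"); o=bot.get_obs(); print(o['tool_pos'].round(1),o['joint_positions'].round(3))
x,y,z=o['tool_pos']
print([proj(s,q)[0].round(1).tolist() for q in([x-26.5,y+26.5,z-8],[x+26.5,y-26.5,z-8])])
im=np.full((600,790,3),255,np.uint8)
im[:,:450]=cv2.resize(s["img"][140:240,300:375,::-1],(450,600),interpolation=cv2.INTER_CUBIC)
im[:375,460:785]=cv2.resize(t["img"][140:215,295:360,::-1],(325,375),interpolation=cv2.INTER_CUBIC)
cv2.imwrite("pics/g4.png",im)
E
```

```text
[619.1  -6.2 156.9] [-0.134  0.552  1.32   0.     1.269 -2.491]
[[323.8, 186.4], [354.9, 186.0]]
```

View pics/g4.png

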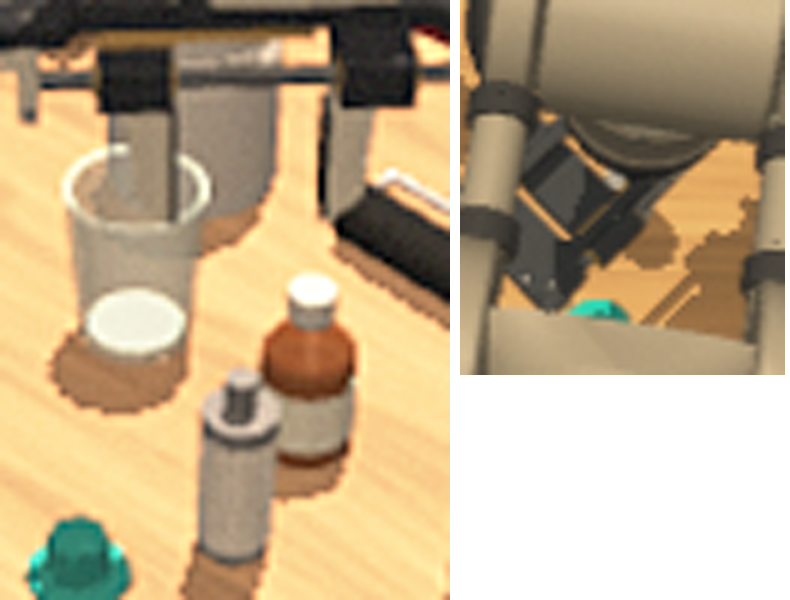

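The cartridge stands upright again near (620,-8). In the side picture the stem is at about (340,203) and the foot at about (339,233). The fingertips show at about (326,177) and (357,176), some 25–30 mm higher than the pose reading implies, so I'll go lower with the jaws along y and check the width.

arm_command --pt "0 0 0 8.2" --pt "0 0 0 8.2" --pt "0 0 0 8.2" --pt "0 0 0 8.2" --pt "0 0 0 8.2"

```text
time: 7.35
tool_pos: [618.0, -6.1, 154.6]
tcp_rot: [-1.57, 0.003, 0.065]
contact_force: [0.2, -0.1, -0.1]
grip_width: 55.8
```

arm_command --pt "0 0 0 8.0" --pt "0 0.04 0 0" --pt "0 0.04 0 0" --pt "0 0 0 0" --pt "0 0 0 0"

```text
time: 7.85
tool_pos: [618.3, -6.1, 75.8]
tcp_rot: [-1.571, 0.003, -0.069]
contact_force: [0.8, -0.2, -0.2]
grip_width: 55.9
```

arm_command --pt "0 0.013 0 0" --pt "0 0.013 0 0" --pt "0 0.013 0 0" --pt "0 0 0 0" --pt "0 0 0 0"

```text
time: 8.35
tool_pos: [618.8, -6.2, 37.3]
tcp_rot: [-1.571, 0.001, -0.069]
contact_force: [0.2, -0.7, -0.1]
grip_width: 55.8
```

arm_command --pt "0 0 0 0" --pt "0 0 0 0" --pt "0 0 0 0" --pt "0 0 0 0" --pt "0 0 0 0" --claw 255

```text
time: 8.85
tool_pos: [619.2, -6.2, 38.0]
tcp_rot: [-1.571, -0.001, -0.069]
contact_force: [0.1, 0.3, 2.0]
grip_width: 32.3
```

arm_command --pt "0 0 0 0" --pt "0 0 0 0"

```text
time: 9.05
tool_pos: [619.2, -6.2, 38.0]
tcp_rot: [-1.571, -0.001, -0.069]
contact_force: [1.0, 0.2, 3.3]
grip_width: 32.2
```

arm_command --pt "0 -0.02 0 0" --pt "0 -0.05 0 0" --pt "0 -0.05 0 0" --pt "0 -0.05 0 0" --pt "0 0 0 -2.3"

```text
time: 9.55
tool_pos: [622.3, -6.6, 215.7]
tcp_rot: [-1.572, -0.014, -0.028]
contact_force: [0.5, -0.7, -0.6]
grip_width: 32.2
```

arm_command --pt "-0.0079 0 0.0415 0" --pt "-0.0079 0 0.0415 0" --pt "-0.0079 0 0.0415 0" --pt "-0.0079 0 0.0415 0" --pt "-0.0079 0 0.0415 0"

```text
time: 10.05
tool_pos: [584.6, 203.8, 207.1]
tcp_rot: [-1.571, 0.001, -0.029]
contact_force: [0.7, 0.4, -1.6]
grip_width: 32.3
```

arm_command --pt "-0.0079 0 0.0415 0" --pt "-0.0079 0 0.0415 0" --pt "-0.0079 0 0.0415 0" --pt "-0.0079 0 0.0415 0" --pt "-0.0079 0 0.0415 0"

```text
time: 10.55
tool_pos: [551.2, 412.4, 207.0]
tcp_rot: [-1.572, 0.001, -0.029]
contact_force: [0.3, -0.0, -1.2]
grip_width: 32.0
```

arm_command --pt "0 0 0 0" --pt "0 0 0 0" --pt "0 0 0 0"

```text
time: 10.85
tool_pos: [552.1, 409.9, 207.2]
tcp_rot: [-1.572, 0.001, -0.03]
contact_force: [0.4, -0.8, -1.4]
grip_width: 32.2
```

```bash
python3 - <<'E'
from h import *
s=cap("side"); t=cap("top"); o=bot.get_obs(); print(o['tool_pos'].round(1),o['tcp_rot'].round(3),o['grip_width'])
x,y,z=o['tool_pos']
for n,p in(("s",s),("t",t)): print(n,"tip",proj(p,[x,y,z-8])[0].round(1),"pot",proj(p,[552.7,411.2,142])[0].round(1),"foot",proj(p,[552.7,411.2,170])[0].round(1))
im=np.full((600,790,3),255,np.uint8)
a=s["img"][60:180,185:305,::-1]; b=t["img"][130:230,120:240,::-1]
im[:390,:390]=cv2.resize(a,(390,390),interpolation=cv2.INTER_CUBIC)
im[:325,395:785]=cv2.resize(b,(390,325),interpolation=cv2.INTER_CUBIC)
cv2.imwrite("pics/g5.png",im)
E
```

```text
[552.5 409.5 207.7] [-1.571  0.    -0.031] 32.13453509187197
s tip [211.3 118.3] pot [214.4 136.1] foot [212.7 127.5]
t tip [165.6 194.3] pot [172.7 196.6] foot [169.  195.5]
```

View pics/g5.png

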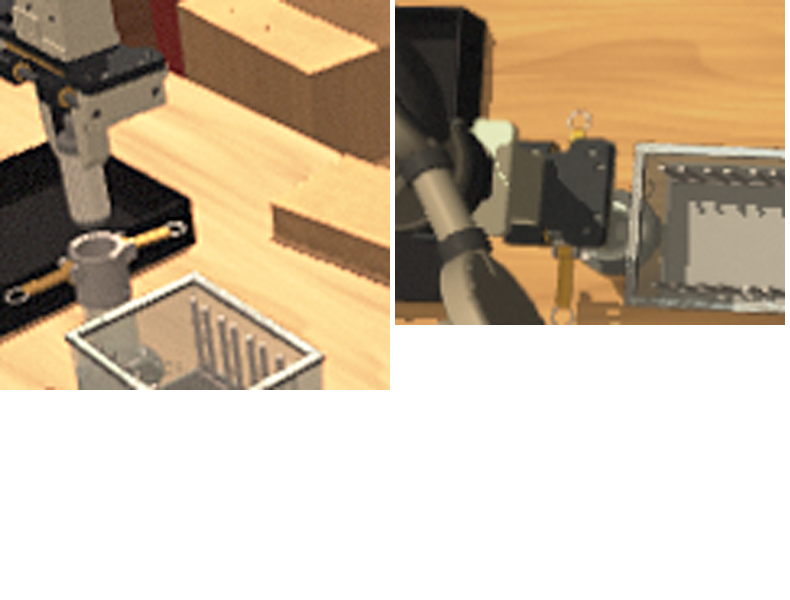

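The cartridge hangs upright just above the coupler (side view: foot (213,128), coupler centre (215,135)). I'm lowering it.

arm_command --pt "0.001 0.012 0 0" --pt "0 0.012 0 0" --pt "0 0.004 0 0" --pt "0 0.003 0 0" --pt "0 0 0 0"

```text
time: 11.45
tool_pos: [552.9, 410.8, 176.2]
tcp_rot: [-1.571, 0.0, -0.029]
contact_force: [0.2, 0.5, -1.7]
grip_width: 32.3
```

arm_command --pt "0 0.003 0 0" --pt "0 0.003 0 0" --pt "0 0 0 0"

```text
time: 11.75
tool_pos: [553.0, 411.6, 170.6]
tcp_rot: [-1.569, -0.001, -0.029]
contact_force: [1.6, 3.3, -2.9]
grip_width: 32.0
```

arm_command --pt "0 0.004 0 0" --pt "0 0.004 0 0" --pt "0 0.004 0 0" --pt "0 0.004 0 0" --pt "0 0 0 0"

```text
time: 12.25
tool_pos: [552.9, 411.5, 153.9]
tcp_rot: [-1.57, 0.0, -0.029]
contact_force: [1.0, 5.6, -2.4]
grip_width: 32.4
```

arm_command --pt "0 0 0.001 0" --pt "0 0 0 0"

```text
time: 12.45
tool_pos: [552.9, 411.7, 153.9]
tcp_rot: [-1.572, 0.001, -0.029]
contact_force: [1.3, 3.4, -2.3]
grip_width: 32.0
```

arm_command --pt "0 0 0 0" --pt "0 0 0 0" --pt "0 0 0 0" --pt "0 0 0 0" --pt "0 0 0 0" --claw 110

```text
time: 12.95
tool_pos: [553.0, 411.7, 154.7]
tcp_rot: [-1.571, 0.0, -0.029]
contact_force: [0.0, -0.1, 0.3]
grip_width: 52.2
```

arm_command --pt "0 -0.03 0 0" --pt "0 -0.04 0 0" --pt "0 -0.04 0 0" --pt "0 0 0 0" --pt "0 0 0 0"

```text
time: 13.45
tool_pos: [553.3, 412.0, 265.7]
tcp_rot: [-1.57, -0.002, -0.029]
contact_force: [-0.2, -0.5, -0.9]
grip_width: 52.1
```

arm_command --pt "-0.0116 0 -0.0436 0" --pt "-0.0116 0 -0.0436 0" --pt "-0.0116 0 -0.0436 0" --pt "-0.0116 0 -0.0436 0" --pt "-0.0116 0 -0.0436 0"

```text
time: 13.95
tool_pos: [486.9, 193.8, 262.8]
tcp_rot: [-1.572, 0.003, -0.029]
contact_force: [1.3, 0.2, 1.0]
grip_width: 52.2
```

```bash
cat > m.py <<'E'
from h import *
from scipy.optimize import least_squares
P={c:cap(c) for c in("top","side")}
for c in P:
    for n in("plug","cartridge"):
        for d in vision.find_in(P[c],n):
            if d["confidence"]>.3: X=c2w(P[c],d["xyz"]); print(c,n,round(d["confidence"],2),X.round(),proj(P[c],X)[0].round())
# knob / flange: dark knob blob centre in each view near plug
for c,e in(("top",proj(P["top"],[437,23,50])[0]),("side",proj(P["side"],[437,23,45])[0])):
    u,v=e.astype(int); im=P[c]["img"][v-14:v+15,u-14:u+15].astype(int)
    m=(im.max(2)<75).astype(np.uint8); k,l,st,ce=cv2.connectedComponentsWithStats(m)
    for i in range(1,k):
        if st[i,4]>15: print(c,"dark",st[i,:4]+[u-14,v-14,0,0],st[i,4],ce[i]+[u-14,v-14])
print("pred knob top/bbox", [ (c,proj(P[c],[437,23,53])[0].round(1),proj(P[c],[437,23,43])[0].round(1)) for c in P])
im=np.full((400,800,3),255,np.uint8)
im[:,:400]=cv2.resize(P["top"]["img"][216:266,292:342,::-1],(400,400),interpolation=cv2.INTER_CUBIC)
im[:,400:]=cv2.resize(P["side"]["img"][225:275,256:306,::-1],(400,400),interpolation=cv2.INTER_CUBIC)
cv2.imwrite("pics/p1.png",im)
E
python3 m.py
```

```text
top plug 0.8 [504.  98.  44.] [291. 218.]
top plug 0.78 [404. 138.  49.] [276. 253.]
top plug 0.61 [534.   5.  34.] [323. 209.]
top plug 0.51 [437.  22.  34.] [317. 242.]
top cartridge 0.31 [ 679. -101.   73.] [361. 157.]
side plug 0.89 [496.  92.  46.] [277. 223.]
side plug 0.84 [530.   4.  32.] [311. 238.]
side plug 0.8 [388. 127.  45.] [234. 239.]
side plug 0.57 [439.  12.  32.] [282. 256.]
side plug 0.31 [553. 291.  77.] [244. 172.]
top dark [313 238   8   8] 42 [316.83333333 241.69047619]
side dark [274 245  10  13] 101 [278.48514851 250.86138614]
pred knob top/bbox [('top', array([316.7, 241.8]), array([316.7, 241.8])), ('side', array([277.4, 247.6]), array([277.7, 250.6]))]
```

View pics/p1.png

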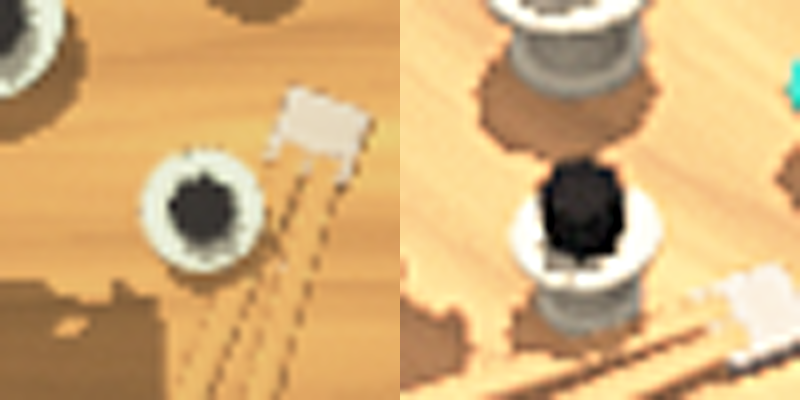

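The small white plug stands undisturbed at about (437,22); in the top view it is at (317,242), with the tong tip to its right. Approaching.

arm_command --pt "-0.0092 0 -0.035 0" --pt "-0.0092 0 -0.035 0" --pt "-0.0092 0 -0.035 0" --pt "-0.0092 0 -0.035 0" --pt "-0.0092 0 -0.035 0" --claw 144

```text
time: 14.75
tool_pos: [437.6, 21.9, 264.0]
tcp_rot: [-1.571, 0.001, -0.027]
contact_force: [0.9, -0.9, -0.3]
grip_width: 40.0
```

arm_command --pt "0 0.045 0 0" --pt "0 0.045 0 0" --pt "0 0.045 0 0" --pt "0 0.045 0 0" --pt "0 0.02 0 0"

```text
time: 15.25
tool_pos: [435.6, 23.3, 60.7]
tcp_rot: [-1.57, 0.006, -0.027]
contact_force: [-0.0, 0.7, 0.8]
grip_width: 40.0
```

arm_command --pt "0 0 0 0" --pt "0 0 0 0"

```text
time: 15.45
tool_pos: [438.3, 22.7, 64.7]
tcp_rot: [-1.571, 0.0, -0.028]
contact_force: [0.5, -0.4, -0.3]
grip_width: 39.9
```

arm_command --pt "0 0.01 0 0" --pt "0 0.01 0 0" --pt "0 0 0 0" --pt "0 0 0 0"

```text
time: 15.85
tool_pos: [437.7, 22.1, 44.7]
tcp_rot: [-1.571, -0.0, -0.029]
contact_force: [-0.1, -0.3, -0.1]
grip_width: 40.2
```

arm_command --pt "0 0.007 0 0" --pt "0 0.007 0 0" --pt "0 0 0 0" --pt "0 0 0 0"

```text
time: 16.25
tool_pos: [437.5, 22.1, 30.3]
tcp_rot: [-1.571, 0.001, -0.029]
contact_force: [-0.8, -1.1, 0.0]
grip_width: 39.9
```

```bash
python3 - <<'E'
from h import *
s=cap("side"); o=bot.get_obs(); print(o['tool_pos'].round(1))
x,y,z=o['tool_pos']; print("tips B0",proj(s,[[x,y-30,z-8],[x,y+30,z-8]]).round(1),"B30",proj(s,[[x,y-30,z+22],[x,y+30,z+22]]).round(1))
cv2.imwrite("pics/p2.png",cv2.resize(s["img"][215:280,240:320,::-1],(800,650)[:2],interpolation=cv2.INTER_CUBIC)[:600])
E
```

```text
[437.7  22.   30.5]
tips B0 [[287.2 263. ]
 [270.5 250.2]] B30 [[286.6 254.3]
 [269.5 241.5]]
```

View pics/p2.png

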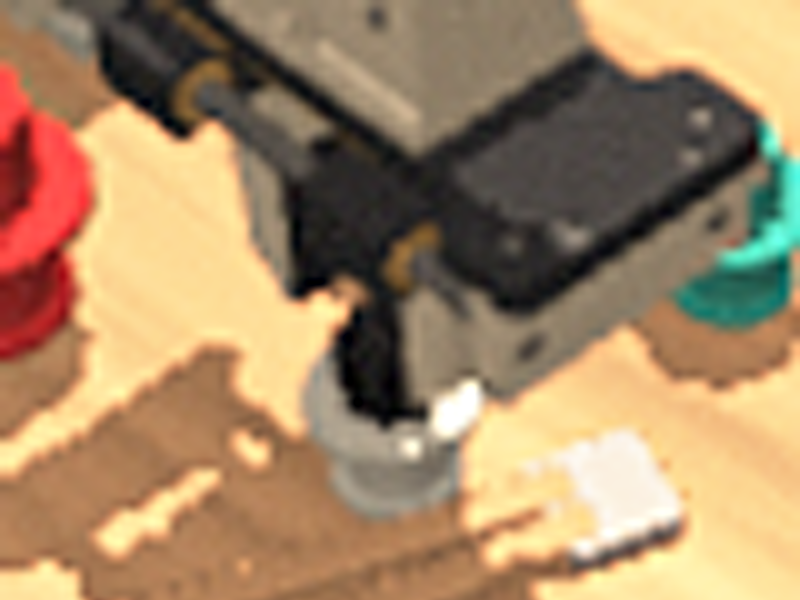

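The near fingertip is at about (283,255), which matches a height offset of about 28 mm, so the tips are still near z≈50. I'm going lower until just above the flange.

arm_command --pt "0 0.004 0 0" --pt "0 0.004 0 0" --pt "0 0.003 0 0" --pt "0 0 0 0" --pt "0 0 0 0"

```text
time: 16.8
tool_pos: [437.6, 22.1, 19.5]
tcp_rot: [-1.571, 0.0, -0.029]
contact_force: [-0.5, -0.3, -0.0]
grip_width: 39.9
```

arm_command --pt "0 0.002 0 0" --pt "0 0 0 0"

```text
time: 17.0
tool_pos: [437.6, 22.1, 17.5]
tcp_rot: [-1.571, 0.0, -0.029]
contact_force: [-0.2, -0.7, -0.1]
grip_width: 39.7
```

arm_command --pt "0 0.002 0 0" --pt "0 0 0 0"

```text
time: 17.2
tool_pos: [437.5, 22.1, 15.4]
tcp_rot: [-1.571, 0.0, -0.029]
contact_force: [-0.3, 0.8, 0.1]
grip_width: 39.8
```

arm_command --pt "0 0 0 8.2" --pt "0 0 0 8.2" --pt "0 0 0 8.2" --pt "0 0 0 8.2" --pt "0 0 0 8.2"

```text
time: 17.7
tool_pos: [437.7, 22.1, 15.6]
tcp_rot: [-1.571, -0.0, -0.75]
contact_force: [-0.1, 0.1, 0.1]
grip_width: 40.1
```

arm_command --pt "0 0 0 8.2" --pt "0 0 0 8.2" --pt "0 0 0 8.2" --pt "0 0 0 8.2" --pt "0 0 0 8.2"

```text
time: 18.2
tool_pos: [437.7, 22.1, 15.6]
tcp_rot: [-1.571, 0.0, -1.466]
contact_force: [-1.1, -0.1, -0.6]
grip_width: 39.7
```

arm_command --pt "0 0 0 8" --pt "0 0 0 0" --pt "0 0 0 0"

```text
time: 18.5
tool_pos: [437.7, 22.1, 15.6]
tcp_rot: [-1.571, 0.0, -1.596]
contact_force: [0.2, 0.2, -1.1]
grip_width: 39.9
```

arm_command --pt "0 0 0 0" --pt "0 0 0 0" --pt "0 0 0 0" --pt "0 0 0 0" --pt "0 0 0 0" --claw 255

```text
time: 19.0
tool_pos: [437.6, 22.1, 15.6]
tcp_rot: [-1.571, 0.0, -1.599]
contact_force: [0.1, 0.2, -0.4]
grip_width: 23.0
```

arm_command --pt "0 0 0 0" --pt "0 0 0 0" --pt "0 0 0 0" --pt "0 0 0 0" --claw 144

```text
time: 19.4
tool_pos: [437.7, 22.1, 15.6]
tcp_rot: [-1.571, 0.0, -1.6]
contact_force: [0.0, 0.0, -1.1]
grip_width: 39.6
```

Width 23–24 mm: the knob is centred in x. Rotating back, gripping and lifting next.

arm_command --pt "0 0 0 -8.2" --pt "0 0 0 -8.2" --pt "0 0 0 -8.2" --pt "0 0 0 -8.2" --pt "0 0 0 -8.2"

```text
time: 19.9
tool_pos: [437.7, 22.1, 15.6]
tcp_rot: [-1.571, -0.0, -0.878]
contact_force: [0.4, -0.1, 0.8]
grip_width: 39.9
```

arm_command --pt "0 0 0 -8.2" --pt "0 0 0 -8.2" --pt "0 0 0 -8.2" --pt "0 0 0 -8.2" --pt "0 0 0 -8.2"

```text
time: 20.4
tool_pos: [437.7, 22.1, 15.6]
tcp_rot: [-1.571, -0.0, -0.163]
contact_force: [-0.7, -0.5, -0.3]
grip_width: 40.2
```

arm_command --pt "0 0 0 -8" --pt "0 0 0 0" --pt "0 0 0 0"

```text
time: 20.7
tool_pos: [437.7, 22.1, 15.6]
tcp_rot: [-1.571, -0.0, -0.033]
contact_force: [0.3, -0.3, 0.2]
grip_width: 39.8
```

arm_command --pt "0 0 0 0" --pt "0 0 0 0" --pt "0 0 0 0" --pt "0 0 0 0" --pt "0 0 0 0" --claw 255

```text
time: 21.2
tool_pos: [437.7, 22.0, 15.6]
tcp_rot: [-1.571, -0.0, -0.029]
contact_force: [0.4, -0.3, 0.5]
grip_width: 23.0
```

arm_command --pt "0 -0.03 0 0" --pt "0 -0.045 0 0" --pt "0 -0.045 0 0" --pt "0 -0.045 0 0" --pt "0 -0.035 0 0"

```text
time: 21.7
tool_pos: [437.8, 22.1, 218.2]
tcp_rot: [-1.571, -0.002, -0.029]
contact_force: [0.3, -0.3, -1.5]
grip_width: 23.3
```

arm_command --pt "0 0 0 0" --pt "0 0 0 0"

```text
time: 21.9
tool_pos: [437.5, 22.1, 215.6]
tcp_rot: [-1.571, -0.001, -0.029]
contact_force: [-0.2, -0.4, -2.3]
grip_width: 23.2
```

arm_command --pt "0.0116 0 0.0437 0" --pt "0.0116 0 0.0437 0" --pt "0.0116 0 0.0437 0" --pt "0.0116 0 0.0437 0" --pt "0.0116 0 0.0437 0"

```text
time: 22.4
tool_pos: [501.1, 240.3, 213.0]
tcp_rot: [-1.572, 0.004, -0.029]
contact_force: [0.7, -1.6, -1.7]
grip_width: 23.2
```

arm_command --pt "0.0116 0 0.0437 0" --pt "0.0116 0 0.0437 0" --pt "0.0116 0 0.0437 0" --pt "0.0116 0 0.0437 0" --pt "0 0 0 0"

```text
time: 22.9
tool_pos: [552.3, 416.7, 209.7]
tcp_rot: [-1.573, 0.006, -0.025]
contact_force: [-0.6, -0.7, -1.9]
grip_width: 23.0
```

arm_command --pt "0 0.03 0 0" --pt "0 0 0 0" --pt "0 0 0 0"

```text
time: 23.2
tool_pos: [552.5, 411.3, 183.7]
tcp_rot: [-1.573, 0.004, -0.029]
contact_force: [-0.4, -0.2, -1.5]
grip_width: 23.1
```

```bash
python3 - <<'E'
from h import *
s=cap("side"); t=cap("top"); o=bot.get_obs(); print(o['tool_pos'].round(1),o['tcp_rot'].round(3))
for d in vision.find_in(s,"cartridge"): print(d["confidence"],c2w(s,d["xyz"]).round(),proj(s,c2w(s,d["xyz"]))[0])
z=o['tool_pos'][2]-15.6
print("nose",z,proj(s,[553,412.3,z])[0],"rim",proj(s,[553,412.3,142])[0],"cart shoulder/floor",proj(s,[[553,412,92],[553,412,12]]).round(1).tolist())
im=np.full((600,800,3),255,np.uint8)
im[:600,:500]=cv2.resize(s["img"][80:200,180:280,::-1],(500,600),interpolation=cv2.INTER_CUBIC)
im[:300,500:800]=cv2.resize(t["img"][160:235,135:210,::-1],(300,300),interpolation=cv2.INTER_CUBIC)
cv2.imwrite("pics/p3.png",im)
E
```

```text
[553.7 411.8 186.4] [-1.57e+00 -1.00e-03 -3.00e-02]
nose 170.8063214458166 [212.55482761 127.04328865] rim [214.21919202 135.90318013] cart shoulder/floor [[217.1, 150.7], [221.2, 172.8]]
```

View pics/p3.png

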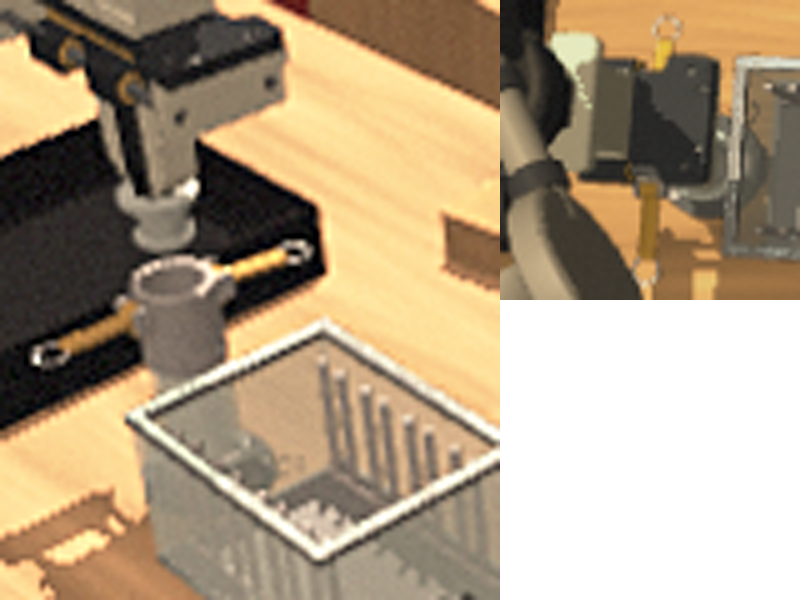

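The plug hangs upright over the coupler (nose (213,127), rim (214.5,136)), both arms are out level, and nothing protrudes from the pot, so the cartridge has sunk. Lowering the plug.

arm_command --pt "0 0.012 0 0" --pt "0 0.012 0 0" --pt "0 0.004 0 0" --pt "0 0.003 0 0" --pt "0 0 0 0"

```text
time: 23.85
tool_pos: [553.2, 412.1, 154.0]
tcp_rot: [-1.571, 0.001, -0.029]
contact_force: [-0.0, 0.5, -1.4]
grip_width: 22.9
```

arm_command --pt "0 0.004 0 0" --pt "0 0.004 0 0" --pt "0 0.003 0 0" --pt "0 0 0 0"

```text
time: 24.25
tool_pos: [553.1, 412.0, 143.0]
tcp_rot: [-1.571, 0.001, -0.029]
contact_force: [-0.3, 0.6, -2.0]
grip_width: 22.9
```

Sliding in freely. Next I lower it to the seat, at about 129.6 on the reading.

arm_command --pt "0 0.004 0 0" --pt "0 0.004 0 0" --pt "0 0.003 0 0" --pt "0 0 0 0" --pt "0 0 0 0"

```text
time: 24.75
tool_pos: [553.4, 412.2, 132.6]
tcp_rot: [-1.571, 0.0, -0.029]
contact_force: [-0.0, -0.2, -1.9]
grip_width: 23.1
```

arm_command --pt "0 0.002 0 0" --pt "0 0.002 0 0" --pt "0 0 0 0" --pt "0 0 0 0"

```text
time: 25.15
tool_pos: [553.7, 412.3, 129.6]
tcp_rot: [-1.57, -0.001, -0.029]
contact_force: [-0.7, -0.8, 5.5]
grip_width: 22.9
```

arm_command --pt "0 0.002 0 0" --pt "0 0 0 0" --pt "0 0 0 0"

```text
time: 25.45
tool_pos: [553.7, 412.2, 129.4]
tcp_rot: [-1.57, -0.002, -0.029]
contact_force: [-4.9, -4.4, 12.8]
grip_width: 23.3
```

arm_command --pt "0 0 0 0" --pt "0 0 0 0" --pt "0 0 0 0" --pt "0 0 0 0" --claw 130

```text
time: 25.85
tool_pos: [553.3, 412.2, 126.1]
tcp_rot: [-1.571, 0.001, -0.029]
contact_force: [-0.2, 0.4, -0.0]
grip_width: 44.3
```

arm_command --pt "0 -0.03 0 0" --pt "0 -0.03 0 0" --pt "0 -0.03 0 0" --pt "0 0 0 0" --pt "0 0 0 0"

```text
time: 26.35
tool_pos: [553.5, 412.3, 216.8]
tcp_rot: [-1.57, -0.001, -0.029]
contact_force: [0.1, -0.0, -0.4]
grip_width: 44.8
```

arm_command --pt "0 0 0 8.2" --pt "0 0 0 8.2" --pt "0 0 0 8.2" --pt "0 0 0 8.2" --pt "0 0 0 8.2" --claw 0

```text
time: 26.85
tool_pos: [552.7, 411.8, 214.2]
tcp_rot: [-1.574, 0.001, -0.75]
contact_force: [0.3, -0.1, 0.5]
grip_width: 80.4
```

arm_command --pt "0 0 0 8.2" --pt "0 0 0 8.2" --pt "0 0 0 8.2" --pt "0 0 0 8.2" --pt "0 0 0 8.2"

```text
time: 27.35
tool_pos: [552.7, 411.8, 214.2]
tcp_rot: [-1.574, -0.001, -1.466]
contact_force: [1.5, 1.0, 0.6]
grip_width: 91.8
```

arm_command --pt "0 0 0 8" --pt "0 0 0 0" --pt "0 0 0 0" --pt "0 0 0 0"

```text
time: 27.75
tool_pos: [553.2, 412.0, 215.8]
tcp_rot: [-1.572, -0.001, -1.597]
contact_force: [-0.2, -0.3, 0.3]
grip_width: 91.8
```

arm_command --pt "0 0.03 0 0" --pt "0 0.03 0 0" --pt "0 0.02 0 0" --pt "0 0 0 0" --pt "0 0 0 0"

```text
time: 28.25
tool_pos: [553.6, 412.3, 137.0]
tcp_rot: [-1.571, 0.0, -1.599]
contact_force: [0.1, -0.7, 1.0]
grip_width: 92.1
```

arm_command --pt "0 0.006 0 0" --pt "0 0.006 0 0" --pt "0 0 0 0"

```text
time: 28.55
tool_pos: [553.1, 412.0, 124.2]
tcp_rot: [-1.571, -0.0, -1.599]
contact_force: [0.5, 0.2, 0.5]
grip_width: 91.6
```

arm_command --pt "0 0.005 0 0" --pt "0 0.005 0 0" --pt "0 0 0 0"

```text
time: 28.85
tool_pos: [553.0, 411.9, 113.6]
tcp_rot: [-1.572, -0.001, -1.6]
contact_force: [0.5, 0.3, -0.3]
grip_width: 91.7
```

arm_command --pt "0 0.004 0 0" --pt "0 0.004 0 0" --pt "0 0 0 0"

```text
time: 29.15
tool_pos: [553.6, 412.4, 107.0]
tcp_rot: [-1.57, 0.001, -1.6]
contact_force: [-0.5, -0.1, 1.9]
grip_width: 91.6
```

arm_command --pt "0 0.004 0 0" --pt "0 0.004 0 0" --pt "0 0 0 0"

```text
time: 29.45
tool_pos: [554.1, 412.5, 99.4]
tcp_rot: [-1.569, 0.001, -1.6]
contact_force: [-0.3, 0.2, 3.6]
grip_width: 92.0
```

```bash
python3 - <<'E'
from h import *
s=cap("side"); o=bot.get_obs(); print(o['tool_pos'].round(1),o['contact_force'].round(1))
z=o['tool_pos'][2]
for b in(0,28): print(b,proj(s,[[553-55,412,z-8+b],[553+55,412,z-8+b]]).round(1).tolist())
print("arm level tips",proj(s,[[553-75,414,130],[553+75,410,130]]).round(1).tolist())
cv2.imwrite("pics/q1.png",cv2.resize(s["img"][85:165,170:270,::-1],(750,600),interpolation=cv2.INTER_CUBIC))
E
```

```text
[554.  412.5  99.4] [0.9 0.  4.9]
0 [[201.3, 158.6], [232.2, 143.5]]
28 [[199.4, 150.4], [230.9, 135.4]]
arm level tips [[192.2, 149.8], [236.3, 130.0]]
```

View pics/q1.png

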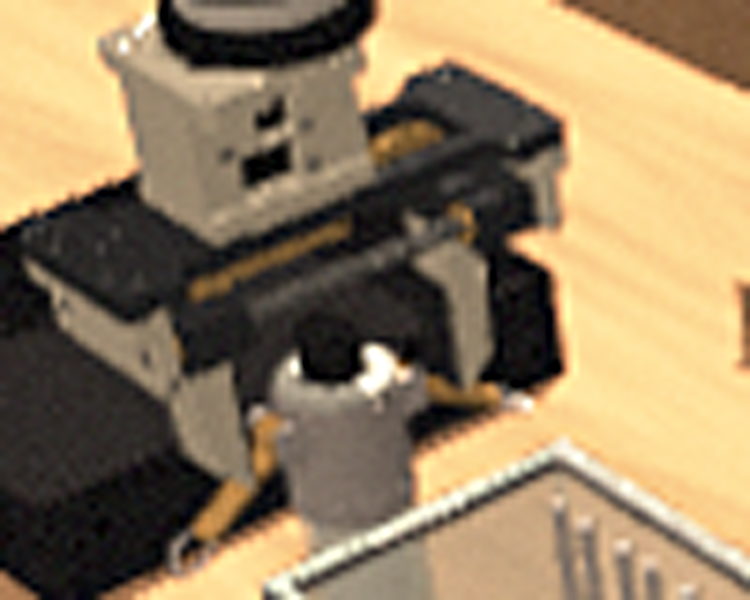

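Both arms are being pushed down evenly (tips at about (195,158) and (238,138)), and the plug flange lies on the rim. Continuing down, then squeezing.

arm_command --pt "0 0.004 0 0" --pt "0 0.004 0 0" --pt "0 0 0 0"

```text
time: 29.8
tool_pos: [553.7, 412.5, 90.9]
tcp_rot: [-1.57, 0.001, -1.6]
contact_force: [0.2, 0.6, 4.0]
grip_width: 91.9
```

arm_command --pt "0 0.003 0 0" --pt "0 0.002 0 0" --pt "0 0 0 0"

```text
time: 30.1
tool_pos: [553.4, 412.3, 85.5]
tcp_rot: [-1.571, 0.0, -1.6]
contact_force: [1.1, 0.6, 3.0]
grip_width: 91.7
```

arm_command --pt "0 0 0 0" --pt "0 0 0 0" --pt "0 0 0 0" --pt "0 0 0 0" --pt "0 0 0 0" --claw 255

```text
time: 30.6
tool_pos: [552.9, 411.8, 84.5]
tcp_rot: [-1.573, -0.001, -1.6]
contact_force: [0.0, 0.3, -6.7]
grip_width: 60.2
```

arm_command --pt "0 0 0 0" --pt "0 0 0 0" --pt "0 0 0 0" --pt "0 0 0 0" --pt "0 0 0 0"

```text
time: 31.1
tool_pos: [552.9, 411.8, 84.6]
tcp_rot: [-1.573, -0.001, -1.6]
contact_force: [-0.2, 0.4, -14.1]
grip_width: 60.4
```

Width is 60.4 mm, so both arms are flat. Release, rise, rotate back and head for the first hanger.

arm_command --pt "0 0 0 0" --pt "0 0 0 0" --pt "0 0 0 0" --pt "0 0 0 0" --pt "0 0 0 0" --claw 20

```text
time: 31.6
tool_pos: [553.8, 412.4, 86.5]
tcp_rot: [-1.569, 0.001, -1.6]
contact_force: [0.2, 0.4, 0.2]
grip_width: 84.5
```

arm_command --pt "0 -0.02 0 0" --pt "0 -0.04 0 0" --pt "0 -0.04 0 0" --pt "0 -0.04 0 0" --pt "0 0 0 -8.2"

```text
time: 32.1
tool_pos: [555.7, 413.6, 233.6]
tcp_rot: [-1.559, 0.005, -1.455]
contact_force: [-0.3, 0.4, 0.9]
grip_width: 84.5
```

arm_command --pt "0 0 0 -8.2" --pt "0 0 0 -8.2" --pt "0 0 0 -8.2" --pt "0 0 0 -8.2" --pt "0 0 0 -8.2" --claw 177

```text
time: 32.6
tool_pos: [553.4, 412.2, 225.9]
tcp_rot: [-1.57, -0.0, -0.735]
contact_force: [-0.6, -0.0, 0.2]
grip_width: 49.1
```

arm_command --pt "0 0 0 -8.2" --pt "0 0 0 -8.2" --pt "0 0 0 -8.2" --pt "0 0 0 -8.2" --pt "0 0 0 -8"

```text
time: 33.1
tool_pos: [553.4, 412.2, 225.9]
tcp_rot: [-1.57, -0.0, -0.023]
contact_force: [-0.4, -0.6, -0.6]
grip_width: 28.1
```

arm_command --pt "0 0 0 0" --pt "0 0 0 0"

```text
time: 33.3
tool_pos: [553.4, 412.2, 225.8]
tcp_rot: [-1.571, -0.0, -0.033]
contact_force: [0.5, 0.1, 0.4]
grip_width: 27.8
```

```bash
python3 - <<'E'
from h import *
o=bot.get_obs(); print(o['tool_pos'].round(1),o['tcp_rot'].round(4),o['grip_width'].round(1))
# cam arms: project locked tip expectation, gold pixels
s=cap("side"); save(s,"locked.png")
hsv=cv2.cvtColor(s["img"],cv2.COLOR_RGB2HSV); m=(hsv[:,:,0]>15)&(hsv[:,:,0]<28)&(hsv[:,:,1]>150)&(hsv[:,:,2]>90)
v,u=np.nonzero(m[110:180,175:260]); print("gold px",len(u), list(zip(u+175,v+110))[:40])
W=np.array([553.2,412.1]); a=-.029
for sg in(1,-1):
    h=W+sg*27.5*np.array([np.cos(a),np.sin(a)]); print(sg,proj(s,[[*h,130],[*h,82]]).round(1).tolist())
t=cap("top")
for p in(s,t):
  for d in vision.find_in(p,"hanger1"): print(round(d["confidence"],2),c2w(p,d["xyz"]).round(1),proj(p,c2w(p,d["xyz"]))[0].round())
E
```

```text
Traceback (most recent call last):
AttributeError: 'float' object has no attribute 'round'
```

```bash
cat > n.py <<'E'
from h import *
o=bot.get_obs(); print(o['tool_pos'].round(1),o['tcp_rot'].round(4),o['grip_width'])
s=cap("side"); save(s,"locked.png")
hsv=cv2.cvtColor(s["img"],cv2.COLOR_RGB2HSV); m=(hsv[:,:,0]>15)&(hsv[:,:,0]<28)&(hsv[:,:,1]>150)&(hsv[:,:,2]>90)
v,u=np.nonzero(m[110:180,175:260]); print("gold px",len(u),u.min()+175 if len(u) else 0,u.max()+175 if len(u) else 0)
W=np.array([553.2,412.1]); a=-.029
for sg in(1,-1):
    h=W+sg*27.5*np.array([np.cos(a),np.sin(a)]); print(sg,proj(s,[[*h,130],[*h,82]]).round(1).tolist())
t=cap("top")
for p in(s,t):
  for d in vision.find_in(p,"hanger1"): print(round(d["confidence"],2),c2w(p,d["xyz"]).round(1),proj(p,c2w(p,d["xyz"]))[0].round())
E
python3 n.py
```

```text
[553.4 412.2 225.8] [-1.5706e+00 -3.0000e-04 -3.2600e-02] 27.813929918980502
gold px 25 204 225
1 [[223.0, 135.9], [225.4, 149.9]]
-1 [[206.8, 143.2], [209.7, 157.3]]
0.93 [ 481.  -168.2   81.1] [352. 273.]
0.79 [ 486.2 -210.8   74.3] [369. 284.]
0.78 [ 487.  -161.9   78.4] [383. 225.]
0.68 [ 495.3 -203.6   74.9] [397. 222.]
0.38 [551.8 296.4  19. ] [225. 202.]
```

arm_command --pt "-0.0034 0 -0.0445 0" --pt "-0.0034 0 -0.0445 0" --pt "-0.0034 0 -0.0445 0" --pt "-0.0034 0 -0.0445 0" --pt "-0.0034 0 -0.0445 0"

```text
time: 34.0
tool_pos: [529.5, 188.6, 225.8]
tcp_rot: [-1.571, -0.001, -0.03]
contact_force: [-0.1, -0.9, 0.7]
grip_width: 28.1
```

arm_command --pt "-0.0034 0 -0.0445 0" --pt "-0.0034 0 -0.0445 0" --pt "-0.0034 0 -0.0445 0" --pt "-0.0034 0 -0.0445 0" --pt "-0.0034 0 -0.0445 0"

```text
time: 34.5
tool_pos: [506.2, -33.3, 226.0]
tcp_rot: [-1.571, -0.001, -0.03]
contact_force: [0.8, 0.2, -0.2]
grip_width: 27.8
```

arm_command --pt "-0.0034 0 -0.0445 0" --pt "-0.0034 0 -0.0445 0" --pt "-0.0034 0 -0.0445 0" --pt "0 0 0 0" --pt "0 0 0 0"

```text
time: 35.0
tool_pos: [492.3, -165.5, 225.6]
tcp_rot: [-1.57, -0.0, -0.032]
contact_force: [0.1, 0.6, -0.1]
grip_width: 28.3
```

arm_command --pt "0 0 0 0" --pt "0 0 0 0" --pt "0 0 0 0"

```text
time: 35.3
tool_pos: [492.8, -163.6, 225.7]
tcp_rot: [-1.571, -0.0, -0.027]
contact_force: [-0.2, -1.1, -1.3]
grip_width: 27.9
```

The gold pixels span only columns 204–225, so the arms are down. Descending on hanger A's tab.

arm_command --pt "0 0.04 0 0" --pt "0 0.04 0 0" --pt "0 0.02 0 0" --pt "0 0 0 0" --pt "0 0 0 0"

```text
time: 35.8
tool_pos: [493.1, -164.5, 126.3]
tcp_rot: [-1.571, -0.001, -0.028]
contact_force: [0.3, 0.2, 0.4]
grip_width: 28.3
```

arm_command --pt "0 0.008 0 0" --pt "0 0.008 0 0" --pt "0 0.008 0 0" --pt "0 0 0 0" --pt "0 0 0 0"

```text
time: 36.3
tool_pos: [492.4, -164.8, 101.5]
tcp_rot: [-1.571, 0.0, -0.029]
contact_force: [0.3, -0.5, -0.3]
grip_width: 28.0
```

arm_command --pt "0 0.008 0 0" --pt "0 0.008 0 0" --pt "0 0.006 0 0" --pt "0 0 0 0" --pt "0 0 0 0"

```text
time: 36.8
tool_pos: [492.4, -164.8, 79.4]
tcp_rot: [-1.571, 0.0, -0.029]
contact_force: [0.1, -0.5, 0.1]
grip_width: 27.9
```

arm_command --pt "0 0 0 0" --pt "0 0 0 0" --pt "0 0 0 0" --pt "0 0 0 0" --pt "0 0 0 0" --claw 255

```text
time: 37.3
tool_pos: [492.7, -164.9, 79.9]
tcp_rot: [-1.571, -0.001, -0.029]
contact_force: [-0.2, -0.7, 2.4]
grip_width: 9.7
```

arm_command --pt "0 -0.015 0 0" --pt "0 -0.025 0 0" --pt "0 -0.03 0 0" --pt "0 -0.03 0 0" --pt "0 -0.03 0 0"

```text
time: 37.8
tool_pos: [492.1, -164.6, 210.4]
tcp_rot: [-1.57, 0.001, -0.029]
contact_force: [-0.2, 0.0, -1.8]
grip_width: 10.1
```

arm_command --pt "0.0049 0 0.0428 0" --pt "0.0049 0 0.0428 0" --pt "0.0049 0 0.0428 0" --pt "0.0049 0 0.0428 0" --pt "0.0049 0 0.0428 0"

```text
time: 38.3
tool_pos: [522.9, 50.1, 209.3]
tcp_rot: [-1.571, 0.001, -0.029]
contact_force: [1.3, -0.3, -2.4]
grip_width: 10.1
```

arm_command --pt "0.0049 0 0.0428 0" --pt "0.0049 0 0.0428 0" --pt "0.0049 0 0.0428 0" --pt "0.0046 0 0.043 0" --pt "0 0 0 0"

```text
time: 38.8
tool_pos: [546.9, 224.1, 208.7]
tcp_rot: [-1.569, 0.001, -0.024]
contact_force: [0.5, -0.3, -1.6]
grip_width: 9.9
```

arm_command --pt "0 0 0 0" --pt "0 0 0 0" --pt "0 0 0 0"

```text
time: 39.1
tool_pos: [547.4, 217.9, 209.6]
tcp_rot: [-1.571, 0.0, -0.03]
contact_force: [-0.2, -0.1, -1.6]
grip_width: 10.0
```

```bash
cat > v.py <<'E'
from h import *
import sys
s=cap("side"); t=cap("top"); o=bot.get_obs(); print(o['tool_pos'].round(1),o['tcp_rot'].round(4),o['grip_width'])
x,y,z=o['tool_pos']; b=z-71.9; a=-.029
def M(dx,zz): return [x+dx*np.cos(a),y+dx*np.sin(a),zz]
for n,p in(("s",s),("t",t)): print(n,"hanger corners bot/top",proj(p,[M(-59,b),M(59,b),M(-59,b+92),M(59,b+92)]).round(1).tolist())
im=np.full((600,800,3),255,np.uint8)
im[:600,:500]=cv2.resize(s["img"][90:210,190:290,::-1],(500,600),interpolation=cv2.INTER_CUBIC)
im[:375,500:800]=cv2.resize(t["img"][155:255,190:270,::-1],(300,375),interpolation=cv2.INTER_CUBIC)
cv2.imwrite("pics/%s.png"%sys.argv[1],im)
E
python3 v.py v1
```

```text
[547.6 218.  209.8] [-1.5708e+00 -2.0000e-04 -3.0500e-02] 9.604454142261085
s hanger corners bot/top [[238.3, 174.7], [274.2, 156.1], [233.5, 143.8], [271.6, 126.0]]
t hanger corners bot/top [[243.1, 221.5], [245.6, 177.6], [236.5, 219.8], [239.3, 171.9]]
```

View pics/v1.png

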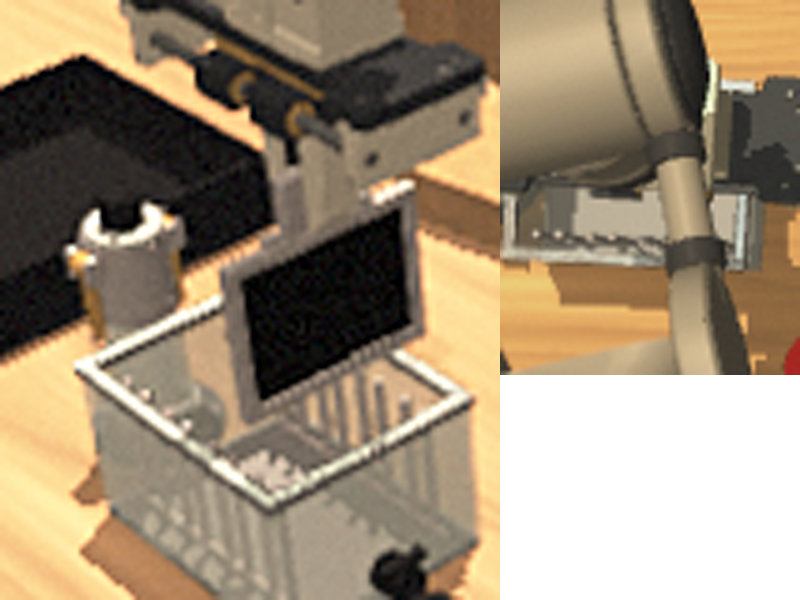

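The hanger hangs upright over the tank. Its bottom corners at (240,174) and (274,157) match the prediction to about 1 px. Both cam arms lie flat and the plug is seated. Lowering into slot 1.

arm_command --pt "0 0.02 0.001 0" --pt "0 0.01 0 0" --pt "0 0.008 0 0" --pt "0 0.004 0 0" --pt "0 0 0 0"

```text
time: 39.7
tool_pos: [547.3, 220.0, 167.2]
tcp_rot: [-1.571, 0.001, -0.029]
contact_force: [0.2, 0.2, -2.4]
grip_width: 9.7
```

arm_command --pt "0 0.004 0 0" --pt "0 0.004 0 0" --pt "0 0.004 0 0" --pt "0 0 0 0"

```text
time: 40.1
tool_pos: [547.1, 220.1, 155.0]
tcp_rot: [-1.571, 0.001, -0.029]
contact_force: [0.9, -0.7, -2.4]
grip_width: 10.0
```

arm_command --pt "0 0.01 0 0" --pt "0 0.01 0 0" --pt "0 0.01 0 0" --pt "0 0.01 0 0" --pt "0 0 0 0"

```text
time: 40.6
tool_pos: [546.3, 219.8, 113.5]
tcp_rot: [-1.572, 0.004, -0.029]
contact_force: [-0.2, -0.5, -2.0]
grip_width: 9.8
```

arm_command --pt "0 0.01 0 0" --pt "0 0.01 0 0" --pt "0 0.007 0 0" --pt "0 0 0 0" --pt "0 0 0 0"

```text
time: 41.1
tool_pos: [547.5, 220.2, 88.5]
tcp_rot: [-1.571, 0.0, -0.029]
contact_force: [0.1, -0.1, -1.2]
grip_width: 9.6
```

arm_command --pt "0 0.004 0 0" --pt "0 0.003 0 0" --pt "0 0.003 0 0" --pt "0 0 0 0"

```text
time: 41.5
tool_pos: [547.2, 220.1, 78.2]
tcp_rot: [-1.571, 0.001, -0.029]
contact_force: [-0.1, 0.0, -2.6]
grip_width: 10.0
```

arm_command --pt "0 0.0015 0 0" --pt "0 0 0 0" --pt "0 0 0 0"

```text
time: 41.8
tool_pos: [547.6, 220.3, 77.9]
tcp_rot: [-1.57, -0.001, -0.029]
contact_force: [-2.5, 0.3, 5.5]
grip_width: 9.8
```

arm_command --pt "0 0 0 0" --pt "0 0 0 0" --pt "0 0 0 0" --claw 194

```text
time: 42.1
tool_pos: [547.6, 220.1, 76.9]
tcp_rot: [-1.571, -0.0, -0.029]
contact_force: [0.3, -0.9, 0.1]
grip_width: 21.5
```

arm_command --pt "0 -0.02 0 0" --pt "0 -0.03 0 0" --pt "0 -0.04 0 0" --pt "0 -0.04 0 0" --pt "0 0 0 0"

```text
time: 42.6
tool_pos: [550.4, 220.9, 213.2]
tcp_rot: [-1.568, -0.011, -0.029]
contact_force: [0.8, 0.7, 0.0]
grip_width: 21.9
```

arm_command --pt "-0.0049 0 -0.0476 0" --pt "-0.0049 0 -0.0476 0" --pt "-0.0049 0 -0.0476 0" --pt "-0.0049 0 -0.0476 0" --pt "-0.0049 0 -0.0476 0" --claw 177

```text
time: 43.1
tool_pos: [515.4, -18.8, 206.5]
tcp_rot: [-1.571, 0.0, -0.029]
contact_force: [1.5, -0.4, 0.3]
grip_width: 28.2
```

arm_command --pt "-0.0049 0 -0.0476 0" --pt "-0.0049 0 -0.0476 0" --pt "-0.0049 0 -0.0476 0" --pt "-0.0049 0 -0.0476 0" --pt "0 0 0 0"

```text
time: 43.6
tool_pos: [489.9, -212.1, 206.2]
tcp_rot: [-1.572, 0.001, -0.035]
contact_force: [0.1, 0.5, -1.4]
grip_width: 28.0
```

arm_command --pt "0 0 0 0" --pt "0 0 0 0" --pt "0 0 0 0"

```text
time: 43.9
tool_pos: [491.3, -205.3, 207.0]
tcp_rot: [-1.57, 0.0, -0.027]
contact_force: [-0.8, 0.2, -0.7]
grip_width: 28.3
```

Touchdown was at exactly the expected height. Now hanger B.

arm_command --pt "0 0.04 -0.0018 0" --pt "0 0.04 0 0" --pt "0 0 0 0" --pt "0 0 0 0" --pt "0 0 0 0"

```text
time: 44.4
tool_pos: [492.4, -208.8, 129.3]
tcp_rot: [-1.573, -0.003, -0.028]
contact_force: [0.7, -0.1, 0.6]
grip_width: 28.4
```

arm_command --pt "0 0.008 0 0" --pt "0 0.008 0 0" --pt "0 0.008 0 0" --pt "0 0 0 0" --pt "0 0 0 0"

```text
time: 44.9
tool_pos: [490.8, -208.5, 102.8]
tcp_rot: [-1.57, 0.001, -0.029]
contact_force: [-0.2, 0.2, 0.1]
grip_width: 27.8
```

arm_command --pt "0 0.008 0 0" --pt "0 0.008 0 0" --pt "0 0.007 0 0" --pt "0 0 0 0" --pt "0 0 0 0"

```text
time: 45.4
tool_pos: [490.9, -208.5, 79.8]
tcp_rot: [-1.57, 0.0, -0.029]
contact_force: [0.5, 0.3, -0.7]
grip_width: 27.8
```

arm_command --pt "0 0 0 0" --pt "0 0 0 0" --pt "0 0 0 0" --pt "0 0 0 0" --pt "0 0 0 0" --claw 255

```text
time: 45.9
tool_pos: [491.1, -208.7, 80.4]
tcp_rot: [-1.571, -0.001, -0.029]
contact_force: [-0.5, -0.4, 1.7]
grip_width: 9.8
```

arm_command --pt "0 -0.015 0 0" --pt "0 -0.025 0 0" --pt "0 -0.03 0 0" --pt "0 -0.03 0 0" --pt "0 -0.03 0 0"

```text
time: 46.4
tool_pos: [490.5, -208.3, 210.9]
tcp_rot: [-1.57, 0.001, -0.029]
contact_force: [1.3, -0.4, -1.9]
grip_width: 9.8
```

arm_command --pt "0.0044 0 0.047 0" --pt "0.0044 0 0.047 0" --pt "0.0044 0 0.047 0" --pt "0.0044 0 0.047 0" --pt "0.0044 0 0.047 0"

```text
time: 46.9
tool_pos: [519.4, 27.5, 209.9]
tcp_rot: [-1.571, 0.0, -0.029]
contact_force: [0.8, -0.2, -1.9]
grip_width: 9.8
```

arm_command --pt "0.0044 0 0.047 0" --pt "0.0044 0 0.047 0" --pt "0.0044 0 0.047 0" --pt "0.0044 0 0.047 0" --pt "0.0044 0 0.047 0"

```text
time: 47.4
tool_pos: [548.1, 261.8, 209.7]
tcp_rot: [-1.571, 0.001, -0.029]
contact_force: [1.3, -0.1, -1.8]
grip_width: 10.0
```

arm_command --pt "0 0 0 0" --pt "0 0 0 0" --pt "0 0 0 0" --pt "0 0 0 0" --pt "0 0 0 0"

```text
time: 47.9
tool_pos: [548.7, 258.7, 210.3]
tcp_rot: [-1.571, -0.0, -0.031]
contact_force: [0.3, 0.1, -1.8]
grip_width: 10.3
```

arm_command --pt "0 0.02 0 0" --pt "0 0.01 0 0" --pt "0 0.008 0 0" --pt "0 0.004 0 0" --pt "0 0 0 0"

```text
time: 48.4
tool_pos: [548.4, 259.8, 167.7]
tcp_rot: [-1.571, 0.001, -0.029]
contact_force: [0.2, 0.8, -1.6]
grip_width: 9.9
```

arm_command --pt "0 0.004 0 0" --pt "0 0.004 0 0" --pt "0 0.004 0 0" --pt "0 0 0 0"

```text
time: 48.8
tool_pos: [548.1, 259.9, 155.5]
tcp_rot: [-1.571, 0.001, -0.029]
contact_force: [-0.6, -0.2, -1.9]
grip_width: 9.8
```

arm_command --pt "0 0.01 0 0" --pt "0 0.01 0 0" --pt "0 0.01 0 0" --pt "0 0.01 0 0" --pt "0 0 0 0"

```text
time: 49.3
tool_pos: [547.4, 259.6, 114.0]
tcp_rot: [-1.572, 0.003, -0.029]
contact_force: [0.1, 0.4, -1.4]
grip_width: 9.8
```

arm_command --pt "0 0.01 0 0" --pt "0 0.01 0 0" --pt "0 0.007 0 0" --pt "0 0 0 0" --pt "0 0 0 0"

```text
time: 49.8
tool_pos: [548.6, 260.0, 89.1]
tcp_rot: [-1.571, 0.0, -0.029]
contact_force: [-0.0, 0.3, -1.9]
grip_width: 9.8
```

arm_command --pt "0 0.004 0 0" --pt "0 0.003 0 0" --pt "0 0.003 0 0" --pt "0 0.0015 0 0" --pt "0 0 0 0"

```text
time: 50.3
tool_pos: [548.5, 260.1, 78.4]
tcp_rot: [-1.57, -0.001, -0.029]
contact_force: [-1.7, -0.5, 4.5]
grip_width: 9.9
```

arm_command --pt "0 0 0 0" --pt "0 0 0 0"

```text
time: 50.5
tool_pos: [548.5, 260.1, 78.4]
tcp_rot: [-1.57, -0.001, -0.029]
contact_force: [-2.9, -0.2, 5.8]
grip_width: 9.8
```

Touched down. Release, rise, move aside and check.

arm_command --pt "0 0 0 0" --pt "0 0 0 0" --pt "0 0 0 0" --claw 194

```text
time: 50.8
tool_pos: [548.6, 259.9, 77.5]
tcp_rot: [-1.571, -0.0, -0.029]
contact_force: [0.1, 0.1, 1.0]
grip_width: 21.8
```

arm_command --pt "0 -0.02 0 0" --pt "0 -0.03 0 0" --pt "0 -0.04 0 0" --pt "0 -0.04 0 0" --pt "0 -0.03 0 0"

```text
time: 51.3
tool_pos: [549.0, 260.0, 240.3]
tcp_rot: [-1.57, -0.003, -0.029]
contact_force: [-0.2, 0.4, -0.7]
grip_width: 21.9
```

arm_command --pt "-0.015 0 -0.045 0" --pt "-0.015 0 -0.045 0" --pt "-0.015 0 -0.045 0" --pt "-0.015 0 -0.045 0" --pt "-0.015 0 -0.045 0"

```text
time: 51.8
tool_pos: [466.2, 35.7, 237.6]
tcp_rot: [-1.571, -0.001, -0.028]
contact_force: [0.7, -1.3, 0.7]
grip_width: 22.0
```

arm_command --pt "0 0 -0.045 0" --pt "0 0 -0.045 0" --pt "0 0 -0.045 0" --pt "0 0 0 0" --pt "0 0 0 0"

```text
time: 52.3
tool_pos: [463.0, -98.5, 237.4]
tcp_rot: [-1.57, 0.0, -0.032]
contact_force: [0.5, 0.3, 0.7]
grip_width: 21.6
```

```bash
python3 - <<'E'
from h import *
s=cap("side"); t=cap("top"); o=bot.get_obs(); print(o['time'],o['tool_pos'].round(1))
for n in("hanger1","rack","bottle_a","beaker","tongs"):
  for p,c in((s,"s"),(t,"t")):
    for d in vision.find_in(p,n):
      if d["confidence"]>.4: print(c,n,round(d["confidence"],2),c2w(p,d["xyz"]).round(),proj(p,c2w(p,d["xyz"]))[0].round())
im=np.full((600,800,3),255,np.uint8)
im[:480,:400]=cv2.resize(s["img"][105:225,185:285,::-1],(400,480),interpolation=cv2.INTER_CUBIC)
im[:400,400:800]=cv2.resize(t["img"][145:245,160:260,::-1],(400,400),interpolation=cv2.INTER_CUBIC)
cv2.imwrite("pics/end.png",im)
E
```

```text
52.4 [463.1 -96.9 237.5]
s hanger1 0.84 [545. 215. 107.] [258. 176.]
s hanger1 0.69 [537. 255. 109.] [246. 170.]
s hanger1 0.44 [ 491. -240.    8.] [379. 310.]
t hanger1 0.79 [544. 219.  92.] [247. 203.]
t hanger1 0.56 [546. 258.  78.] [234. 202.]
s rack 0.74 [ 493. -237.    8.] [378. 309.]
s rack 0.57 [532. 267.  77.] [243. 178.]
s rack 0.45 [536. 255. 108.] [246. 171.]
t rack 0.8 [ 556. -293.    8.] [422. 203.]
s bottle_a 0.79 [ 670. -117.   56.] [385. 226.]
s bottle_a 0.55 [681.   3.  42.] [351. 206.]
t bottle_a 0.79 [ 676. -100.   76.] [361. 158.]
t bottle_a 0.56 [687.  14.  63.] [321. 155.]
s beaker 0.55 [384.   4.   6.] [267. 277.]
t beaker 0.75 [708. 130.  43.] [281. 149.]
t beaker 0.44 [687.  16.  60.] [320. 155.]
t tongs 0.75 [371.   9.  10.] [321. 264.]
```

View pics/end.png

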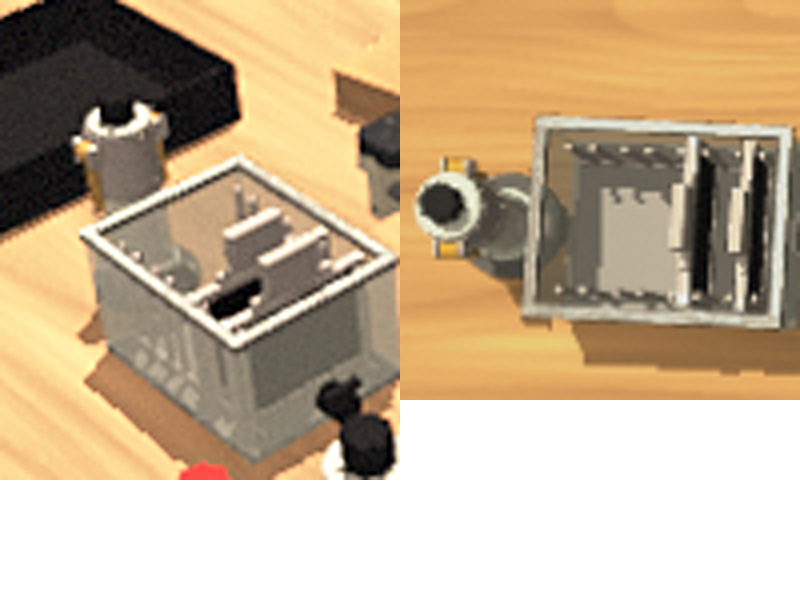

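The last view shows both hangers standing in slots 1 and 2, the plug seated and both cam arms flat against the coupler. Nothing is left on the rack. Handing in.

```bash
python3 -c "
from plant import job
print(job.close_job())"
```

```text
the job is handed in; nothing more can be done
None
```

The washer is set up and I handed the job in at about 52 s of the 210 s allowed; no verdict was reported.

**Filter pot:** The cartridge went into the pot stem up. I set the small white plug with the black knob on top and felt it touch down at the expected seat height. I then pushed both cam arms down together and squeezed them flat; the gripper closed to 60.4 mm against the nominal 61 mm.

**Hangers:** There were only two. They went into slots 1 and 2 with no side force, and both touched down at the expected floor height. The last pictures show both standing square in the tank, both arms flat, the plug seated and the rack empty.

**Problems and disagreements:**
- **First cartridge grasp failed:** The fingertips sat about 30 mm higher than the pose reading implied. The grip closed around the top of the cartridge and tilted it briefly; it righted itself and the second grasp held. I allowed for the offset from then on.
- **Cartridge at the pot floor not seen directly:** I inferred it from nothing sticking out of the pot and the plug seating fully.
- **Bystanders:** Most final readings matched the first ones. The exceptions were small scatter in the tongs and beaker estimates, plus two detections labelled beaker that lay where the tongs and a bottle stand. I touched none of these objects.

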